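Set up the sharpening jig and fan out the hones

TASK

Set up the sharpening station: push the tool-rest bar, tapered end first, partway into the bore of the aluminium block, let go of it, take it again at its rectangular head and push it fully home until the head seats against the block; then swing the clamp lever on the block all the way over to its other side. Lay all the white honing stones that are there in the flat open-sided tray as one straight overlapping row along the middle of the tray: the first lies up against the tray's raised end stop, and each further one, long side along the tray, laps with one end over the free end of the one before by about a third of its length, so that it lies aslant, its other end resting on the tray. Leave the other things on the bench as they are.

Things in the scene. Friction and masses are not known exactly. Their poses are not given: they have to be found in the camera images.
- bar: the tool-rest bar: round steel rod, 18 mm thick, 200 mm long, tapering to 10 mm over the last 12 mm at its tip; at the other end a darker rectangular head, 20 (along the rod) x 40 x 18 mm. About 0.35 kg, balances 76 mm from the head's face. Lies flat on the bench, tip to the robot's left. Origin on the rod's axis at the head face that seats on the block; x points to the tip; y along the 40 mm side
- bar_tip (a point): centre of the bar's tapered tip, 200 mm along x from bar's origin
- block: the tool-rest block: aluminium, fixed to the bench, 130 (x) x 60 (y) x 84 (z) mm, with a straight round through bore of 20 mm diameter along x, its axis 58 mm above the bench. Origin at the centre of the underside. The bar goes in at the -x end (facing the robot's right) and when home sticks out 70 mm at the other. The clamp lever stands on its top, 40 mm from the centre towards +x
- bore_mouth (a point): centre of the bore's mouth, on the axis at the block's -x end; same axes as the block: x points into the bore (the way the bar is pushed), z up
- clamp (a joint): angle of the clamp lever on the block, rad: 0 leaning 0.5 rad to the block's +y side (towards the robot), 1.0 leaning 0.5 rad to its -y side (clamped, at a stop). Starts between 0 and 0.2. Pivots about a line along the block's x, 100 mm above the bench, over the block's middle; takes about 1.5 N at the ball and stays where it is left
- clamp_tip (a point): centre of the black ball, 24 mm diameter, at the end of the clamp lever's thin (10 mm) steel stem, 65 mm from its pivot
- tray: the flat open-sided dark steel tray, fixed to the bench: a plate 300 (x) x 106 (y) x 4 mm with no rim along its sides; at its -x end (to the robot's right) a raised stop across its whole width, 22 mm high, 8 mm thick. Origin at the centre of the underside; x runs along the tray away from the stop
- tray_stop (a point): point on the tray's floor (its upper face, 4 mm above the bench) at the middle of the stop's inner face; x runs along the tray's middle away from the stop, y across, z up. The tray floor reaches to x = 292 mm
- hone1: one of the three to five loose honing stones: identical plain white ceramic slabs, 72 (its x) x 32 (its y) x 8 (its z) mm, about 50 g. At the start they lie flat on the bench in front of the robot to its right. Origin at its centre; either end, and either face, is as good as the other. None if absent.
- hone2: one of the three to five loose honing stones: identical plain white ceramic slabs, 72 (its x) x 32 (its y) x 8 (its z) mm, about 50 g. At the start they lie flat on the bench in front of the robot to its right. Origin at its centre; either end, and either face, is as good as the other. None if absent.
- hone3: one of the three to five loose honing stones: identical plain white ceramic slabs, 72 (its x) x 32 (its y) x 8 (its z) mm, about 50 g. At the start they lie flat on the bench in front of the robot to its right. Origin at its centre; either end, and either face, is as good as the other. None if absent.
- hone4: one of the three to five loose honing stones: identical plain white ceramic slabs, 72 (its x) x 32 (its y) x 8 (its z) mm, about 50 g. At the start they lie flat on the bench in front of the robot to its right. Origin at its centre; either end, and either face, is as good as the other. None if absent.
- hone5: one of the three to five loose honing stones: identical plain white ceramic slabs, 72 (its x) x 32 (its y) x 8 (its z) mm, about 50 g. At the start they lie flat on the bench in front of the robot to its right. Origin at its centre; either end, and either face, is as good as the other. None if absent.
There are look-alikes about, which are no part of the job. What is shaped like the hone2 but blue or orange is not meant.

How it is judged:
By the outcome, as a careful person would: the job done as asked, in the order asked, and still so for the second after the job is handed in, with the robot touching nothing.
Of hone1, hone2, hone3, hone4, hone5 only 3 to 5 are there at a start; the rules pass over those that are not, and their reading is None.
At some moment in a run one of hone1, hone2, hone3, hone4, hone5 may be knocked a few centimetres aside while the robot is not near it.
Once in a run the grip may slacken for a moment while it holds something.
It also fails if it takes over 210 s, if anything falls off the work surface, if the arm or the gripper's body presses on something with over 40 N, if the wrist force passes 120 N, or if a joint passes its speed limit or range.

ROBOT

A 7-joint arm with a two-finger parallel gripper is mounted at the origin on the work surface. World frame = base frame: x ahead of the robot, y to its left, z up, the work surface at z = 0. Lengths are in m, angles in degrees, forces in N, time in s.
With the tool pointing down it reaches from about 0.425 to 0.875 m from the base axis. Payload 4.7 kg.
Tool frame: the origin (TCP) lies between the finger pads; the fingertips stand 19 mm ahead of it and the grasp point (between the pads) is the TCP; x points along the fingers, z is the direction in which the jaws open and shut, and the axes are right-handed (so a half turn about x gives the same grasp; the last joint's range is limited). The gripper opens to 87 mm and grips with 3 to 60 N. Pads are 19 mm wide; open, the fingers measure 117 mm over their backs; the gripper's body (75 mm by 190 mm) begins 51 mm behind the grasp point.
Start: joints at [65.208, 18.392, -4.016, 83.108, 1.295, 78.541, -3.26], TCP at [0.281, -0.586, 0.242] pointing down, gripper open.
Joint ranges: [-163.93, 163.93], [-17.29, 119.83], [-79.2, 71.16], [3.27, 140.29], [-89.18, 269.18], [5.43, 117.66], [-154.24, 154.24]. Speed limits (degrees/s): [147.25, 147.25, 180, 180, 180, 180, 180].

INTERFACE

Orientations are given as [roll, pitch, yaw] about the fixed x, y, z axes, in that order (R = Rz(yaw) Ry(pitch) Rx(roll)).
In Python, from cell import monitor, read_camera, camera_model, env, regions_of gives the robot as it stands. The module is installed in compiled form; this text tells all that it offers.
- The arm moves only by the tool step_arm, never from a script. Its argument "deltas" is a list of rows, each a list of 5 numbers: the gripper's target within -1 to 1 (fully open at 1, half-way at 0, shut at -1), then the shift along the tool's x, y, z in m, then the turn about the tool's x in degrees. A call has 1 to 12 rows; each row is the pose to reach, as a shift and turn from the pose commanded when the call began, along the tool's axes at that moment; what a row does not reach only later rows make up. A row lasts 1/8 s, in which the tool goes at most 62.5 mm and 10.7 degrees, less where a joint would pass 70% of its speed; a pose out of reach is approached as far as the arm can. A call with a gripper value outside its range is refused whole. The fingers move at their own pace and stop on an object; "newtons" is the grip in N (left out, the last holds). Time passes only in rows, so rows that repeat a pose let the fingers close. It gives the time, the measured TCP pose, the force and the opening at its end, in the units of the state.
- monitor.get_obs(): the state, without advancing time (a new reading comes with each control period).
- read_camera(name): name is "scene" or "side" or "wrist"; returns (picture, depth): 384x512x3 uint8, red, green, blue; 384x512 float32, m along the optical axis (not along the pixel's ray), 0 where there is no reading.
- camera_model(name): a dict with "fx", "fy", "cx", "cy" (pixels), "xyz" and "attitude" of the camera in the world. Camera axes: x right, y down, z forward; pixel columns grow to the right and rows downward; lengths in m; the calibration is good to about 2 mm. A picture is of the moment at which its call begins: read the wrist's pose just before it. camera_model takes no time and is no camera call; for the wrist camera it gives the pose at the moment of the call.
- env.sign_off(): hands the job in, once; it reports no verdict.
Trained networks look in the newest picture that a camera, given by its name, has taken for a name from the list of things; names that differ only in an ending like _2 or _b are one class to them, and where a whole thing is asked for, a point or a joint stands for the part that bears it (a point fixed in the world has none). Each returns a list of dicts, best first, with "p" (0 to 1); they miss things now and then, are a little off and sometimes report something else, mostly with a low value. They report only what shows in the picture. A call takes as long as a camera call. They do not tell look-alikes from the thing itself.
- regions_of(camera, thing): "pixels" (384x512 bool, what is visible of it) and "pixel" ([column, row] in pixels, amid what is visible of it).
The state is a dict: "time_s": time; "qpos": joint angles; "joint_velocities": joint speeds; "effort": joint torques, N m; "tool_pos": TCP position; "tool_rot": TCP orientation; "force": force on the tool from outside, world axes, zero at the start; "wrist_torque": the same for the moment, N m; "grip_width": finger opening in m.
Only numpy, scipy, OpenCV 4.12 (cv2) and the standard library are available. Lean on these libraries where they do the work, as an engineer would, in place of code of your own. Each camera call takes 0.05 s, during which the arm holds its last target. There are 200 camera calls.

## Working session

There is one attempt and no reset: what is moved stays moved. The work goes in short steps, Python scripts to look and compute and a tool call to move; the robot and the scene stay as the last step left them, time stands still between calls to the robot, and variables do not carry over. Pictures are saved under pics/ and viewed, about 12 in all and at most 16, crops included, and the job is handed in when it is done.

Besides the shell and the picture viewer there is one more tool, called after "Call:" by a JSON object that holds its "op" and its "data". step_arm: Moves the arm, as the interface text tells. Its arguments: {"type":"object","properties":{"deltas":{"type":"array"},"newtons":{"type":"number"}},"required":["deltas"]}

```bash
mkdir -p pics; ls
python3 - <<'E'
from cell import *
import cv2,numpy as np
o=monitor.get_obs();print({k:np.round(v,3).tolist() for k,v in o.items()})
for n in("scene","side","wrist"):
    p,d=read_camera(n);cv2.imwrite(f"pics/{n}0.png",p[:,:,::-1]);np.save(f"pics/{n}0.npy",d);print(n,camera_model(n))
a=cv2.imread("pics/scene0.png");b=cv2.imread("pics/side0.png")
cv2.imwrite("pics/scene0b.png",cv2.resize(a,(800,600)))
cv2.imwrite("pics/side0b.png",cv2.resize(b,(800,600)))
E
```

```text
pics
{'time_s': 0.0, 'qpos': [65.206, 18.44, -4.016, 83.175, 1.293, 78.541, -3.26], 'joint_velocities': [-0.052, -0.02, 0.008, -0.021, 0.007, 0.128, 0.05], 'effort': [-0.001, -49.129, -0.404, -31.253, -0.064, 0.044, 0.0], 'tool_pos': [0.281, -0.586, 0.24], 'tool_rot': [-177.877, 89.889, 117.726], 'force': [-0.364, -0.471, -0.022], 'wrist_torque': [0.031, 0.074, -0.002], 'grip_width': 0.087}
scene {'fx': 353.5440843031989, 'fy': 353.5440843031989, 'cx': 256.95416348406894, 'cy': 188.81986579239614, 'xyz': array([0.84925302, 0.28456115, 0.68930095]), 'attitude': array([-138.39479695,   -0.18698299,  134.12663324])}
side {'fx': 363.7411770825099, 'fy': 363.7411770825099, 'cx': 258.7428543302227, 'cy': 197.30788912021143, 'xyz': array([0.16936022, 0.45034962, 0.66721276]), 'attitude': array([-134.4703345 ,   -0.26247798, -150.50206766])}
wrist {'fx': 320.84138733501453, 'fy': 320.84138733501453, 'cx': 254.95884637953404, 'cy': 188.20466481650132, 'xyz': array([ 0.35405436, -0.55102456,  0.38365217]), 'attitude': array([ 1.62901563e+02,  6.92581789e-02, -6.44213810e+01])}
```

View pics/scene0b.png

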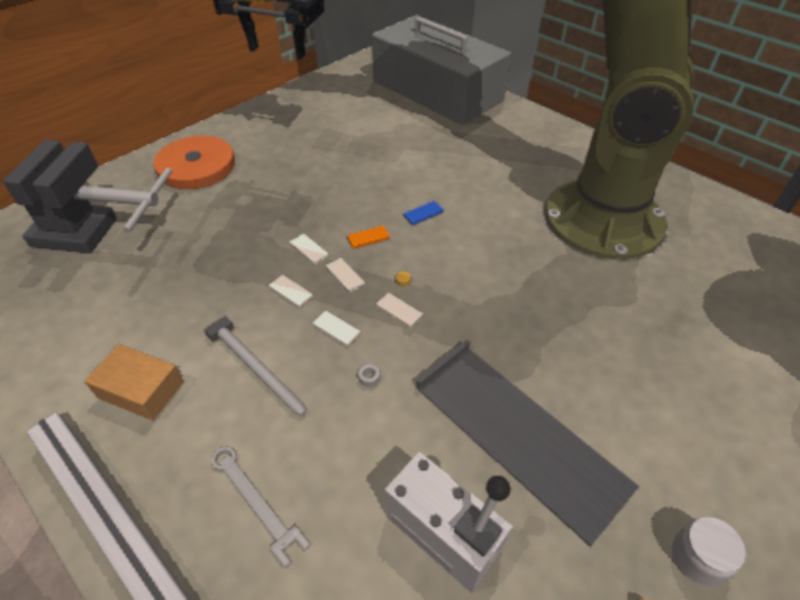

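View pics/side0b.png

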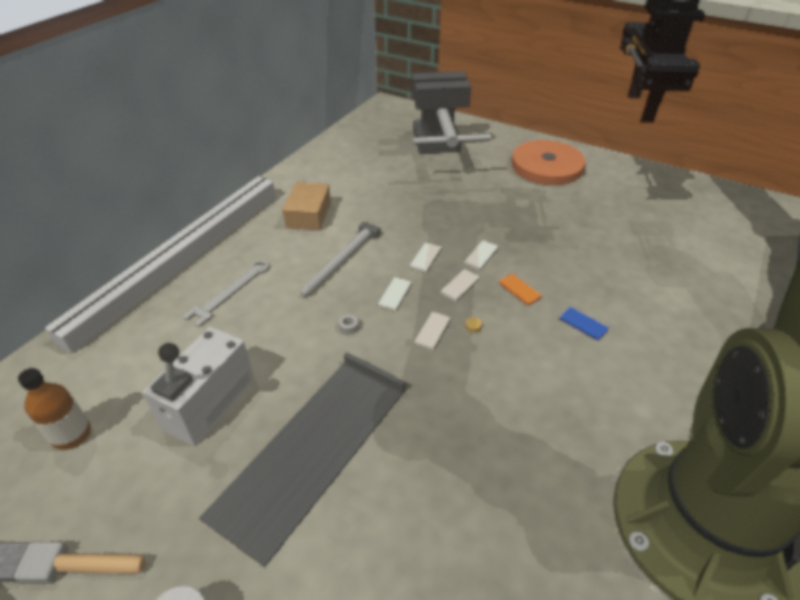

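The pictures show the five white stones (scene 800x600, about x 270-420, y 235-340), the bar with its head at (218,328) and tip at (300,410), the block with its lever at (445,515), and the tray at (525,440). The blue and orange slabs are the decoys. Next I'll measure.

```bash
cat > h.py <<'E'
from cell import *
import numpy as np,cv2
from scipy.spatial.transform import Rotation as R
def eul(a): return R.from_euler('xyz',a,degrees=True).as_matrix()
def world(n,d,m,cm=None):
    c=cm or camera_model(n);v,u=np.nonzero(m&(d>0));z=d[v,u]
    P=np.c_[(u-c['cx'])/c['fx']*z,(v-c['cy'])/c['fy']*z,z]
    return P@eul(c['attitude']).T+c['xyz']
def rect(P):
    """minAreaRect in world xy (mm): centre, long, short, angle of long side (-90..90)"""
    (cx,cy),_,_=cv2.minAreaRect((P[:,:2]*1000).astype(np.float32))
    b=cv2.boxPoints(cv2.minAreaRect((P[:,:2]*1000).astype(np.float32)))
    e=[b[1]-b[0],b[2]-b[1]];l=[np.linalg.norm(x) for x in e];i=int(np.argmax(l))
    a=np.degrees(np.arctan2(e[i][1],e[i][0]));a=(a+90)%180-90
    return np.round([cx,cy,l[i],min(l),a],1)
def white(p):
    h=cv2.cvtColor(p,cv2.COLOR_RGB2HSV)
    return h
E
python3 - <<'E'
from h import *
for n in("scene","side"):
    p,d=read_camera(n)
    for t in("bar","block","tray","hone1","clamp_tip"):
        for r in regions_of(n,t):
            if r['p']<.3: continue
            m=r['pixels'];m2=cv2.erode(m.astype(np.uint8),np.ones((3,3)))>0 if t in('block','tray','clamp_tip') else m
            P=world(n,d,m2)
            c=p[m].mean(0).astype(int)
            print(n,t,round(r['p'],2),np.round(r['pixel']).astype(int),len(P),'rect',rect(P),'z',np.round(np.percentile(P[:,2],[2,50,98])*1000,1),c)
            np.save(f"pics/{n}_{t}_{int(r['pixel'][0])}.npy",P)
E
```

```text
scene bar 0.94 [162 234] 761 rect [ 666.2 -189.6  218.6   39.4   89. ] z [ 1.4 17.8 21.3] [136 129 124]
scene block 0.65 [286 332] 3658 rect [651.9 163.4 128.1  61.4 -86.3] z [ 24.4  85.3 171.8] [139 131 129]
scene tray 0.97 [338 281] 6217 rect [478.9 151.  294.5 105.   87.1] z [ 3.1  5.5 13.8] [85 81 81]
scene hone1 0.81 [234 151] 203 rect [ 354.6 -282.6   67.9   34.1  -21.4] z [ 2.9  9.5 12.1] [207 107  15]
scene hone1 0.76 [269 136] 246 rect [ 227.5 -260.8   81.4   46.   -13.1] z [ 1.1  9.3 12.1] [ 66  91 153]
scene hone1 0.69 [222 173] 269 rect [ 446.3 -245.6   82.3   33.2   82.9] z [ 1.8  9.4 11.8] [195 177 160]
scene hone1 0.67 [254 200] 321 rect [ 438.  -119.3   73.5   33.   -84.4] z [ 1.9  9.5 12.1] [195 176 160]
scene hone1 0.64 [216 210] 359 rect [ 531.3 -167.    78.3   38.9  -82.7] z [ 1.5  9.4 11.8] [199 196 183]
scene hone1 0.62 [185 187] 284 rect [ 534.9 -277.3   73.9   33.2  -83.7] z [ 3.5  9.4 11.8] [200 192 177]
scene hone1 0.57 [197 158] 246 rect [ 447.1 -333.6   73.9   37.4   85.6] z [ 1.9  9.5 11.8] [198 190 175]
scene clamp_tip 0.66 [284 331] 3639 rect [651.9 163
[... 490 characters left out ...]
2] 232 rect [ 446.  -236.8   70.3   33.1   81.5] z [1.2 7.2 9.7] [190 184 170]
side hone1 0.7 [276 208] 265 rect [ 435.9 -117.4   72.5   30.7  -84.8] z [3.4 6.9 9.1] [193 187 173]
side hone1 0.64 [308 164] 219 rect [ 450.1 -336.4   83.7   38.6   87.5] z [-1.4  6.7  9.6] [188 189 176]
side hone1 0.54 [270 162] 168 rect [ 531.5 -273.9   71.6   30.   -85.5] z [4.2 6.9 9.7] [196 196 183]
side hone1 0.52 [333 186] 287 rect [ 349.  -283.2   73.5   43.8  -21.5] z [-1.8  6.6  9.4] [186 123  67]
side hone1 0.51 [252 188] 244 rect [ 531.9 -160.3   72.2   32.2  -84.2] z [-0.1  6.7  9.1] [193 197 184]
side clamp_tip 0.53 [105 227] 139 rect [629.7 204.6  29.1  16.5  -4. ] z [108.5 164.7 172.4] [84 83 77]
```

```bash
cat >> h.py <<'E'
def go(x,y,z,jaw,o=None):
    """print tool-frame deltas to reach x,y,z (mm) with the jaw line at world angle jaw (deg, mod 180)"""
    o=o or monitor.get_obs();M=eul(o['tool_rot']);p=np.array(o['tool_pos'])
    zc=np.degrees(np.arctan2(M[1,2],M[0,2]))
    w=(jaw-zc+90)%180-90          # world yaw change
    a=-w                          # tool x is down
    print('at',np.round(p*1000,1),'jaw',round(zc,1),'| delta',np.round(M.T@(np.array([x,y,z])/1000-p),4),'turn',round(a,1),'F',np.round(o['force'],1),'grip',round(o['grip_width']*1000,1),'t',round(o['time_s'],1))
E
python3 - <<'E'
from h import *
o=monitor.get_obs();print(np.round(eul(o['tool_rot']),3))
c=camera_model('wrist');print(np.round(eul(o['tool_rot']).T@(c['xyz']-o['tool_pos']),3),np.round(eul(o['tool_rot']).T@eul(c['attitude']),2))
go(630,-160,240,0); go(630,-160,240,2)
E
```

```text
[[-0.     0.902  0.432]
 [-0.     0.432 -0.902]
 [-1.    -0.     0.   ]]
[-0.143  0.081  0.   ] [[-0.   -0.29  0.96]
 [-0.   -0.96 -0.29]
 [ 1.   -0.    0.  ]]
at [ 280.8 -586.2  241.6] jaw -64.4 | delta [ 0.0016  0.4991 -0.2335] turn -64.4 F [ 0.  -0.7 -0.4] grip 87.1 t 0.8
at [ 280.8 -586.2  241.6] jaw -64.4 | delta [ 0.0016  0.4991 -0.2335] turn -66.4 F [ 0.  -0.7 -0.4] grip 87.1 t 0.8
```

Call:
{"op": "step_arm", "data": {"deltas": [[1,0,0.499,-0.2335,-66],[1,0,0.499,-0.2335,-66],[1,0,0.499,-0.2335,-66],[1,0,0.499,-0.2335,-66],[1,0,0.499,-0.2335,-66],[1,0,0.499,-0.2335,-66],[1,0,0.499,-0.2335,-66],[1,0,0.499,-0.2335,-66],[1,0,0.499,-0.2335,-66],[1,0,0.499,-0.2335,-66],[1,0,0.499,-0.2335,-66],[1,0,0.499,-0.2335,-66]], "newtons": 40}}

```text
time_s: 2.25
tool_pos: [0.6292, -0.1622, 0.2415]
tool_rot: [-112.3, 89.9, -110.8]
force: [0.2, -0.3, -0.2]
grip_width: 0.0874
```

Run:
```python
from h import *
o=monitor.get_obs();cm=camera_model('wrist');p,d=read_camera('wrist');cv2.imwrite('pics/w1.png',p[:,:,::-1])
go(0,0,0,0,o)
for t in("bar","hone1","tray","block"):
    for r in regions_of('wrist',t):
        if r['p']<.3: continue
        m=r['pixels'];P=world('wrist',d,m,cm)
        print(t,round(r['p'],2),np.round(r['pixel']).astype(int),len(P),'rect',rect(P),'z',np.round(np.percentile(P[:,2],[2,50,98])*1000,1),p[m].mean(0).astype(int))
        if t=='bar': np.save('pics/bar.npy',P)
```

```text
at [ 629.2 -162.2  241.5] jaw 1.4 | delta [ 0.2416  0.1781 -0.6248] turn 1.4 F [ 0.2 -0.3 -0.2] grip 87.4 t 2.2
bar 0.76 [284 188] 2954 rect [ 658.7 -195.1  229.1   43.3  -86.4] z [ 4.2 16.6 18.9] [105 103 100]
hone1 0.87 [111 214] 1418 rect [ 446.2 -239.4   72.4   32.6   81.7] z [3.6 7.7 9.3] [168 172 170]
hone1 0.81 [112 261] 243 rect [ 507.3 -236.2  212.6   21.6   46.2] z [1.  7.5 9.4] [155 157 151]
hone1 0.81 [ 31 235] 637 rect [ 447.7 -214.9  289.1   49.6   27.8] z [1.2 7.4 9.3] [155  79   4]
hone1 0.6 [186 246] 833 rect [ 536.6 -276.1   72.5   28.2  -83. ] z [4.3 7.7 9.3] [162 165 157]
hone1 0.58 [ 89 114] 1887 rect [ 435.2 -118.9   71.9   38.1  -84.7] z [2.5 7.7 9.4] [166 169 157]
hone1 0.56 [176 158] 1640 rect [ 533.5 -162.9   72.    32.5  -82.5] z [3.6 7.8 9.3] [170 174 170]
tray 0.81 [130   3] 372 rect [477.    1.8  94.6   6.6   0.7] z [ 0.2 11.4 22.6] [29 28 27]
```

View pics/w1.png

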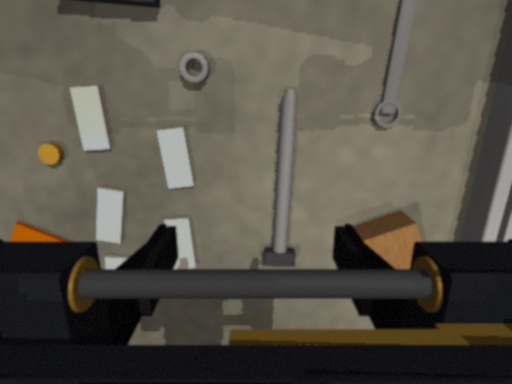

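The wrist view shows the bar with its tip at (290,92) and its head at (279,256), clear of its neighbours. The stones are on the left. Now I'll fit the bar axis.

Run:
```python
from h import *
P=np.load('pics/bar.npy');P=P[(P[:,2]>.007)&(P[:,2]<.025)]
# centre line: per-slice mid in x along y
ys=np.arange(-.27,-.11,.01);c=[];w=[]
for y in ys:
    s=P[abs(P[:,1]-y)<.004];c.append((s[:,0].min()+s[:,0].max())/2);w.append(np.ptp(s[:,0]))
k=np.polyfit(ys,c,1);print(k,np.round(np.array(w)*1000,1))
u=np.array([k[0],1]);u/=np.linalg.norm(u);print('bar x angle',np.degrees(np.arctan2(u[1],u[0])))
n=np.array([u[1],-u[0]]);o=np.array([k[1],0.]);s=(P[:,:2]-o)@u;t=(P[:,:2]-o)@n
for a in np.arange(-.32,-.08,.01):
    q=t[abs(s-a)<.005]; 
    if len(q): print(round(a,3),len(q),np.round([q.min()*1e3,q.max()*1e3],1),end='; ')
print('ends',np.percentile(s,[0,1,99,100]))
tip=s.max();org=tip-.2
ja=np.degrees(np.arctan2(n[1],n[0]))
for L in(0,.066,.2):
    print(L,o+(org+L)*u)
g=o+(org+.066)*u
go(g[0]*1e3,g[1]*1e3,100,ja); go(g[0]*1e3,g[1]*1e3,21,ja)
```

```text
[0.01110674 0.66666177] [17.  17.8 16.7 17.7 16.7 17.6 17.3 17.3 17.2 17.4 16.8 17.2 17.9 16.7
 17.7 17.5 17.5]
bar x angle 89.36365695607762
-0.3 83 [-19.  20.]; -0.29 214 [-19.5  19.8]; -0.28 237 [-19.6  19.6]; -0.27 100 [-8.6  8.5]; -0.26 97 [-8.9  8.9]; -0.25 101 [-8.4  8.7]; -0.24 108 [-8.9  9. ]; -0.23 105 [-8.9  8.6]; -0.22 112 [-8.7  8.9]; -0.21 112 [-9.   8.5]; -0.2 115 [-8.6  8.8]; -0.19 115 [-8.9  8.3]; -0.18 121 [-8.5  9. ]; -0.17 126 [-8.9  9.1]; -0.16 122 [-8.6  8.8]; -0.15 134 [-8.9  9. ]; -0.14 125 [-8.4  8.5]; -0.13 139 [-8.8  8.9]; -0.12 137 [-9.1  9. ]; -0.11 144 [-8.9  8.9]; -0.1 141 [-8.7  8.7]; -0.09 141 [-8.7  8.2]; ends [-0.29983867 -0.2974565  -0.0823762  -0.07990198]
0 [ 0.66355317 -0.27988472]
0.066 [ 0.66428617 -0.21388879]
0.2 [ 0.66577438 -0.07989706]
at [ 629.6 -160.9  241.7] jaw 1.5 | delta [ 0.1417 -0.0538  0.0332] turn 2.2 F [ 0.4 -0.2 -0.2] grip 87.2 t 2.5
at [ 629.6 -160.9  241.7] jaw 1.5 | delta [ 0.2207 -0.0537  0.0332] turn 2.2 F [ 0.4 -0.2 -0.2] grip 87.2 t 2.5
```

Call:
{"op": "step_arm", "data": {"deltas": [[0.2,0.05,-0.0537,0.0332,2.2],[0.2,0.1,-0.0537,0.0332,2.2],[0.2,0.15,-0.0537,0.0332,2.2],[0.2,0.19,-0.0537,0.0332,2.2],[0.2,0.21,-0.0537,0.0332,2.2],[0.2,0.22,-0.0537,0.0332,2.2],[0.2,0.22,-0.0537,0.0332,2.2],[-1,0.22,-0.0537,0.0332,2.2],[-1,0.22,-0.0537,0.0332,2.2],[-1,0.22,-0.0537,0.0332,2.2],[-1,0.22,-0.0537,0.0332,2.2],[-1,0.22,-0.0537,0.0332,2.2]], "newtons": 40}}

```text
time_s: 4.0
tool_pos: [0.6648, -0.2128, 0.0218]
tool_rot: [-37.7, 90.0, -38.3]
force: [0.4, 0.4, 1.3]
grip_width: 0.0171
```

Call:
{"op": "step_arm", "data": {"deltas": [[-1,-0.06,0,0,0],[-1,-0.12,0,0,0],[-1,-0.18,0,0,0],[-1,-0.24,0.05,0,0],[-1,-0.278,0.1,-0.03,0],[-1,-0.278,0.15,-0.07,0],[-1,-0.278,0.2,-0.095,0],[-1,-0.278,0.25,-0.095,0],[-1,-0.278,0.3,-0.095,0],[-1,-0.278,0.313,-0.095,0],[-1,-0.278,0.313,-0.095,0]]}}

```text
time_s: 5.38
tool_pos: [0.5723, 0.102, 0.2986]
tool_rot: [-163.9, 89.9, -164.4]
force: [0.2, -0.9, -3.7]
grip_width: 0.0164
```

Run:
```python
from h import *
o=monitor.get_obs();cm=camera_model('wrist');p,d=read_camera('wrist');cv2.imwrite('pics/w2.png',p[:,:,::-1]);np.savez('pics/w2.npz',p=p,d=d)
go(0,0,0,0,o)
for t in("bar","tray","block","clamp_tip"):
    for r in regions_of('wrist',t):
        if r['p']<.3: continue
        m=r['pixels'];P=world('wrist',d,m,cm)
        print(t,round(r['p'],2),np.round(r['pixel']).astype(int),len(P),'rect',rect(P),'z',np.round(np.percentile(P[:,2],[2,50,98])*1000,1),p[m].mean(0).astype(int))
        if t in('block','tray'):
            lo,hi=(.079,.089) if t=='block' else (.001,.008)
            Q=P[(P[:,2]>lo)&(P[:,2]<hi)];print('face',rect(Q),Q[:,2].mean());np.save(f'pics/{t}w.npy',P)
            h=np.round(Q[:,:2]*1000).astype(np.float32);print(cv2.boxPoints(cv2.minAreaRect(h)))
```

```text
at [572.3 102.  298.6] jaw -0.5 | delta [ 0.2997 -0.1064 -0.5709] turn -0.5 F [ 0.2 -0.9 -3.7] grip 16.4 t 5.4
bar 0.76 [253 140] 10990 rect [570.6  57.7 459.4  53.5  89.4] z [286.1 293.2 295.3] [135 132 128]
tray 0.87 [186 105] 17809 rect [477.  145.8 288.6 108.6  86.8] z [ 2.1  3.9 20.7] [76 75 76]
face [477.5 149.6 281.  108.2  86.8] 0.0038456321496294363
[[415.83368   11.930191]
 [524.1855     6.058914]
 [539.4077   286.9779  ]
 [431.0559   292.84918 ]]
block 0.73 [322 101] 7905 rect [662.1 157.9 163.2  89.1 -87.1] z [ 11.8  84.1 172. ] [137 134 132]
face [650.3 163.1 130.3  60.4 -87. ] 0.08410904249180347
[[616.3478   227.05702 ]
 [623.15344   96.046936]
 [684.1317    99.214645]
 [677.32605  230.22473 ]]
block 0.51 [231 322] 269 rect [542.9 -35.8 326.3  25.4  85.5] z [  6.    7.9 374.6] [173 167 154]
face [0. 0. 0. 0. 0.] nan
[[0. 0.]
 [0. 0.]
 [0. 0.]
 [0. 0.]]
clamp_tip 0.74 [324  64] 776 rect [634.3 206.3  39.7  28.8  13.3] z [ 84.6 169.7 173.7] [34 33 34]<stdin>:11: RuntimeWarning: Mean of empty slice.
  ret = ret.dtype.type(ret / rcount)
```

View pics/w2.png

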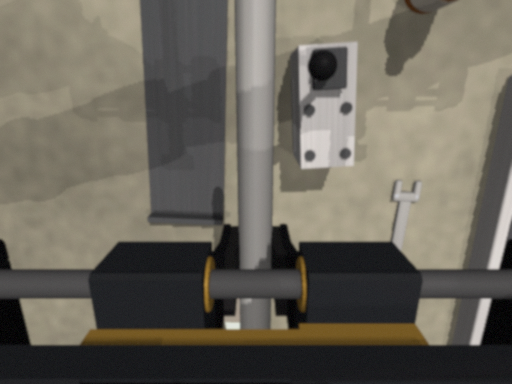

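Run:
```python
from h import *
z=np.load('pics/w2.npz');d=z['d'];cm=camera_model('wrist')
o=monitor.get_obs()
for r in range(5,230,25):
    m=np.zeros(d.shape,bool);m[r:r+5,220:300]=True;m&=(d>.05)&(d<.25)
    if m.sum()<20: continue
    P=world('wrist',d,m,cm);x=P[:,0];print(r,'y',P[:,1].mean().round(4),'xmid',((x.min()+x.max())/2).round(4),'w',np.ptp(x).round(4),'ztop',np.percentile(P[:,2],97).round(4))
th=np.radians(93);u=np.array([np.cos(th),np.sin(th)]);m=np.array([653.7,98.2])
print(u,np.round(o['tool_pos'],4))
```

```text
5 y 0.2127 xmid 0.5748 w 0.0178 ztop 0.2955
30 y 0.2033 xmid 0.5744 w 0.0177 ztop 0.2954
55 y 0.1935 xmid 0.5745 w 0.0176 ztop 0.2954
80 y 0.1832 xmid 0.5741 w 0.0175 ztop 0.2956
105 y 0.1725 xmid 0.5742 w 0.0174 ztop 0.2956
130 y 0.1614 xmid 0.574 w 0.0178 ztop 0.2956
155 y 0.1496 xmid 0.5738 w 0.0173 ztop 0.2954
180 y 0.1373 xmid 0.5737 w 0.0177 ztop 0.2957
205 y 0.1245 xmid 0.5732 w 0.0176 ztop 0.2956
[-0.05233596  0.99862953] [0.5732 0.099  0.2991]
```

Run:
```python
from h import *
read_camera('wrist')
for i in range(3): go(661.8,-55.6,70.5,3.0)
```

```text
at [573.2  99.4 299.3] jaw -0.8 | delta [ 0.2288 -0.1537  0.0908] turn -3.8 F [ 0.5  0.3 -4.2] grip 17.0 t 5.7
at [573.2  99.4 299.3] jaw -0.8 | delta [ 0.2288 -0.1537  0.0908] turn -3.8 F [ 0.5  0.3 -4.2] grip 17.0 t 5.7
at [573.2  99.4 299.3] jaw -0.8 | delta [ 0.2288 -0.1537  0.0908] turn -3.8 F [ 0.5  0.3 -4.2] grip 17.0 t 5.7
```

Call:
{"op": "step_arm", "data": {"deltas": [[-1,0,-0.05,0.03,-2],[-1,0,-0.1,0.06,-3.9],[-1,0.02,-0.1537,0.091,-3.9],[-1,0.08,-0.1537,0.091,-3.9],[-1,0.14,-0.1537,0.091,-3.9],[-1,0.19,-0.1537,0.091,-3.9],[-1,0.22,-0.1537,0.091,-3.9],[-1,0.2288,-0.1537,0.091,-3.9],[-1,0.2288,-0.1537,0.091,-3.9],[-1,0.2288,-0.1537,0.091,-3.9]]}}

```text
time_s: 6.92
tool_pos: [0.6638, -0.0536, 0.0729]
tool_rot: [-9.9, 89.8, -6.6]
force: [0.7, 0.4, -3.2]
grip_width: 0.0171
```

Run:
```python
from h import *
for i in range(3):
    o=monitor.get_obs();cm=camera_model('wrist');p,d=read_camera('wrist')
    go(661.8,-55.6,70.5,3.0,o)
for n in('wrist','scene','side'):
    if n!='wrist':p,d=read_camera(n);cm=camera_model(n)
    rs=regions_of(n,'bar')
    if not rs: print(n,'none');continue
    m=rs[0]['pixels'];P=world(n,d,m,cm);P=P[(P[:,2]>.04)&(P[:,2]<.085)]
    th=np.radians(93);u=np.array([np.cos(th),np.sin(th)]);nn=np.array([u[1],-u[0]]);q=P[:,:2]-[.6537,.0982];s=q@u;t=q@nn
    for a in np.arange(-.16,-.01,.02):
        k=abs(s-a)<.005
        if k.sum()>20: print(n,'s',round(a,2),'lat',np.round((t[k].min()+t[k].max())*500,1),np.round(np.ptp(t[k])*1e3,1),'ztop',np.round(np.percentile(P[k,2],98)*1e3,1))
    print(n,'tip s',s.max())
a=p
cv2.imwrite('pics/side1.png',cv2.resize(p[130:330,60:327][:,:,::-1],(800,600)))
```

```text
at [663.8 -53.6  72.9] jaw 3.3 | delta [ 0.0024 -0.0019 -0.0021] turn 0.3 F [ 0.7  0.4 -3.2] grip 17.1 t 6.9
at [663.7 -53.6  72.9] jaw 3.3 | delta [ 0.0024 -0.0019 -0.0021] turn 0.3 F [-0.6 -0.5 -4.1] grip 16.8 t 7.0
at [663.5 -53.5  72.7] jaw 3.3 | delta [ 0.0022 -0.002  -0.0018] turn 0.3 F [ 0.7  0.6 -4.1] grip 17.1 t 7.0
wrist s -0.16 lat 1.9 16.9 ztop 69.3
wrist s -0.14 lat 1.8 17.5 ztop 69.3
wrist s -0.12 lat 1.4 17.4 ztop 69.4
wrist s -0.1 lat 1.4 17.8 ztop 69.3
wrist s -0.08 lat 1.4 18.0 ztop 69.3
wrist s -0.06 lat 1.4 17.7 ztop 69.3
wrist s -0.04 lat 1.1 17.6 ztop 69.3
wrist tip s -0.03452547680302019
scene s -0.14 lat 2.1 16.2 ztop 70.2
scene s -0.12 lat 2.2 16.3 ztop 70.5
scene s -0.1 lat 1.7 16.5 ztop 70.7
scene s -0.08 lat 1.6 16.7 ztop 70.3
scene s -0.06 lat 1.4 15.8 ztop 71.5
scene s -0.04 lat 1.2 16.5 ztop 70.1
scene s -0.02 lat 1.0 11.5 ztop 68.1
scene tip s -0.019926470115799934
side s -0.14 lat 3.5 24.1 ztop 66.9
side s -0.12 lat -0.5 18.4 ztop 67.7
side s -0.1 lat -2.7 13.5 ztop 66.8
side s -0.08 lat -2.7 14.5 ztop 67.0
side s -0.06 lat -2.7 13.5 ztop 68.3
side s -0.04 lat -2.4 13.7 ztop 67.2
side s -0.02 lat -2.1 11.1 ztop 64.1
side tip s 0.0012132400678432447
```

Call:
{"op": "step_arm", "data": {"deltas": [[-1,0.0023,0,-0.0017,0.3],[-1,0.0023,0,-0.0017,0.3],[-1,0.0023,0.01,-0.0017,0.3],[-1,0.0023,0.015,-0.0016,0.3],[-1,0.0023,0.02,-0.0016,0.3],[-1,0.0023,0.025,-0.0016,0.3],[-1,0.0023,0.03,-0.0015,0.3],[-1,0.0023,0.035,-0.0015,0.3],[-1,0.0023,0.04,-0.0015,0.3],[-1,0.0023,0.045,-0.0015,0.3]]}}

```text
time_s: 8.57
tool_pos: [0.6585, -0.0084, 0.0686]
tool_rot: [-21.6, 90.0, -18.7]
force: [1.1, -1.1, -3.5]
grip_width: 0.0172
```

```bash
cat > barchk.py <<'E'
from h import *
for n in('wrist','scene'):
    o=monitor.get_obs();cm=camera_model(n);p,d=read_camera(n)
    if n=='wrist': go(661.8,-55.6,70.5,3.0,o);print(np.round(o['wrist_torque'],2))
    rs=regions_of(n,'bar')
    if not rs: print(n,'none');continue
    m=rs[0]['pixels'];P=world(n,d,m,cm);P=P[(P[:,2]>.035)&(P[:,2]<.085)]
    th=np.radians(93);u=np.array([np.cos(th),np.sin(th)]);nn=np.array([u[1],-u[0]]);q=P[:,:2]-[.6537,.0982];s=q@u;t=q@nn
    for a in np.arange(-.20,-.001,.02):
        k=abs(s-a)<.005
        if k.sum()>20: print(n,'s',round(a,2),'lat',np.round((t[k].min()+t[k].max())*500,1),np.round(np.ptp(t[k])*1e3,1),'ztop',np.round(np.percentile(P[k,2],98)*1e3,1))
    print(n,'s range',s.min(),s.max())
E
python3 barchk.py
```

```text
at [658.5  -8.4  68.6] jaw 3.0 | delta [-0.0018 -0.0473  0.0009] turn -0.0 F [ 1.1 -1.1 -3.5] grip 17.2 t 8.6
[-0.18 -0.28 -0.09]
wrist s -0.16 lat -1.3 17.6 ztop 61.7
wrist s -0.14 lat -1.3 17.1 ztop 64.8
wrist s -0.12 lat -0.9 16.8 ztop 63.2
wrist s -0.1 lat -0.9 17.4 ztop 65.4
wrist s -0.08 lat -0.9 18.0 ztop 65.6
wrist s -0.06 lat -0.7 17.8 ztop 65.9
wrist s -0.04 lat -0.6 18.0 ztop 66.1
wrist s -0.02 lat -0.4 17.8 ztop 66.4
wrist s range -0.16039192072311598 0.0013243009365584428
scene none
```

Call:
{"op": "step_arm", "data": {"deltas": [[-1,-0.0012,0,0.0007,0],[-1,-0.0012,0.01,0.0007,0],[-1,-0.0012,0.017,0.0007,0],[-1,-0.0012,0.024,0.0007,0],[-1,-0.0012,0.031,0.0007,0],[-1,-0.0012,0.038,0.0007,0],[-1,-0.0012,0.045,0.0007,0],[-1,-0.0012,0.052,0.0007,0],[-1,-0.0012,0.059,0.0007,0],[-1,-0.0012,0.066,0.0007,0],[-1,-0.0012,0.073,0.0007,0],[-1,-0.0012,0.073,0.0007,0]]}}

```text
time_s: 10.28
tool_pos: [0.6551, 0.0658, 0.0698]
tool_rot: [71.0, 89.9, 74.1]
force: [0.4, 0.1, -3.0]
grip_width: 0.0166
```

```bash
python3 barchk.py
```

```text
at [655.1  65.8  69.8] jaw 3.1 | delta [-0.0008 -0.1216  0.0002] turn 0.1 F [ 0.4  0.1 -3. ] grip 16.6 t 10.3
[ 0.18 -0.23 -0.04]
wrist s -0.08 lat -0.7 17.6 ztop 65.7
wrist s -0.06 lat -0.7 16.9 ztop 66.1
wrist s -0.04 lat -0.4 16.8 ztop 66.0
wrist s -0.02 lat 0.0 18.2 ztop 66.4
wrist s range -0.08547285646562854 -0.006556656241051989
scene s -0.12 lat 0.1 39.5 ztop 67.9
scene s range -0.12144627081703228 -0.00761704831731874
```

Call:
{"op": "step_arm", "data": {"deltas": [[0.0,0,0,0,0],[1,0,0,0,0],[1,0,0,0,0],[1,0,0,0,0],[1,0,-0.02,0,0],[1,0,-0.05,0,0],[1,0,-0.08,0,0],[1,0,-0.08,0,0],[1,0,-0.08,0,0]]}}

```text
time_s: 11.6
tool_pos: [0.6592, -0.0159, 0.0696]
tool_rot: [111.2, 90.0, 114.1]
force: [-0.6, -0.5, 0.5]
grip_width: 0.0859
```

```bash
python3 barchk.py
python3 - <<'E'
from h import *
n='scene'
p,d=read_camera(n);rs=regions_of(n,'bar');print([(r['p'],r['pixel']) for r in rs])
p2=read_camera('side')[0]
cv2.imwrite('pics/c3.png',np.hstack([cv2.resize(p[150:340,150:340],(400,400)),cv2.resize(p2[150:340,60:250],(400,400))])[:,:,::-1])
E
```

```text
at [659.2 -15.9  69.6] jaw 3.0 | delta [-0.0009 -0.0398  0.0006] turn -0.0 F [-0.6 -0.5  0.5] grip 85.9 t 11.6
[ 0.03 -0.08 -0.02]
wrist s -0.12 lat 1.4 39.3 ztop 64.2
wrist s -0.1 lat 0.7 40.7 ztop 64.1
wrist s -0.08 lat 1.1 17.1 ztop 63.9
wrist s -0.06 lat 0.5 17.3 ztop 64.4
wrist s -0.04 lat 0.5 17.7 ztop 65.1
wrist s -0.02 lat 0.5 17.9 ztop 65.8
wrist s range -0.1211760146197207 0.0020598898670603502
scene none
[(0.74, [228.0, 285.0]), (0.2, [339.2, 283.8])]
```

View pics/c3.png

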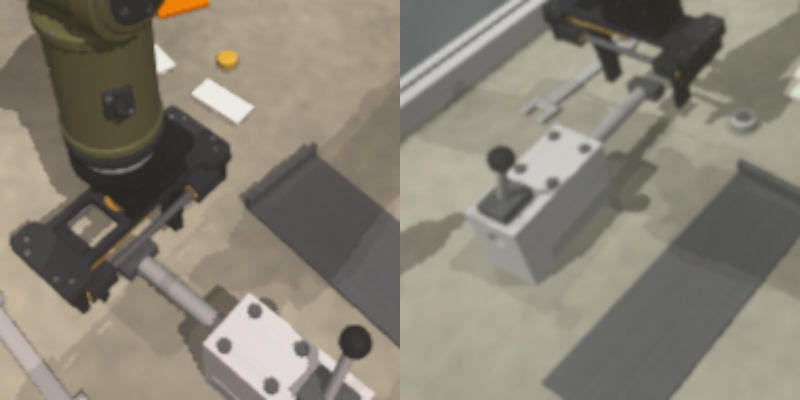

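Call:
{"op": "step_arm", "data": {"deltas": [[-1,0,0,0,0],[-1,0,0,0,0],[-1,0,0,0,0],[-1,0,0,0,0],[-1,-0.002,0,0,0],[-1,-0.002,0.01,0,0],[-1,-0.002,0.02,0,0],[-1,-0.002,0.03,0,0],[-1,-0.002,0.04,0,0],[-1,-0.002,0.05,0,0],[-1,-0.002,0.06,0,0],[-1,-0.002,0.06,0,0]], "newtons": 40}}

```text
time_s: 13.45
tool_pos: [0.6575, 0.0361, 0.0736]
tool_rot: [-82.7, 89.3, -79.9]
force: [-1.9, -13.1, 8.9]
grip_width: 0.0396
```

```bash
python3 barchk.py
```

```text
at [657.5  36.1  73.6] jaw 2.8 | delta [ 0.0042 -0.0918 -0.0002] turn -0.2 F [ -1.9 -13.1   8.9] grip 39.6 t 13.4
[-2.97  0.34  0.25]
wrist s -0.06 lat 0.4 39.1 ztop 65.8
wrist s -0.04 lat 0.1 17.6 ztop 65.3
wrist s -0.02 lat 0.2 16.9 ztop 65.7
wrist s range -0.07184126844065146 -0.0027849997911956613
scene s -0.04 lat 0.8 16.3 ztop 67.2
scene s -0.02 lat 1.6 16.5 ztop 69.3
scene s range -0.07211385746741102 0.14676167130344486
```

Call:
{"op": "step_arm", "data": {"deltas": [[-1,-0.001,0,0,0],[-1,-0.002,0,0,0],[-1,-0.002,0.005,0,0],[-1,-0.002,0.01,0,0]]}}

```text
time_s: 14.15
tool_pos: [0.6564, 0.0528, 0.0742]
tool_rot: [-64.1, 89.8, -61.2]
force: [1.0, -5.4, 1.8]
grip_width: 0.0393
```

```bash
python3 barchk.py
```

```text
at [656.4  52.8  74.2] jaw 2.9 | delta [ 0.004  -0.1085 -0.0002] turn -0.1 F [ 1.  -5.4  1.8] grip 39.3 t 14.2
[-1.4  -0.36  0.01]
wrist s -0.04 lat 0.1 39.2 ztop 66.2
wrist s -0.02 lat 0.0 17.9 ztop 65.8
wrist s range -0.05504991638029173 0.0006737273010467483
scene s -0.02 lat 0.5 16.5 ztop 68.6
scene s range -0.05295220448403082 0.164438366654684
```

Call:
{"op": "step_arm", "data": {"deltas": [[-1,-0.0005,0.006,0,0],[-1,-0.0005,0.012,0,0],[-1,-0.0005,0.018,0,0],[-1,-0.0005,0.023,0,0],[-1,-0.0005,0.028,0,0],[-1,-0.0005,0.031,0,0],[-1,-0.0005,0.033,0,0],[-1,-0.0005,0.035,0,0]]}}

```text
time_s: 15.35
tool_pos: [0.6547, 0.0872, 0.075]
tool_rot: [-66.5, 89.8, -63.6]
force: [1.5, -7.0, 4.9]
grip_width: 0.0396
```

```bash
python3 barchk.py
```

```text
at [654.7  87.2  75. ] jaw 2.9 | delta [ 0.0049 -0.143  -0.0002] turn -0.1 F [ 1.5 -7.   4.9] grip 39.6 t 15.3
[-1.78 -0.36 -0.04]
wrist s -0.02 lat 0.4 39.4 ztop 66.9
wrist s range -0.020744649845430233 0.0013923646570889554
scene s range -0.014253404570151673 0.19634601379712271
```

Almost seated. I'll push a few millimetres more and watch the force.

Call:
{"op": "step_arm", "data": {"deltas": [[-1,-0.0005,0.002,0,0],[-1,-0.0005,0.004,0,0],[-1,-0.0005,0.006,0,0],[-1,-0.0005,0.008,0,0],[-1,-0.0005,0.01,0,0],[-1,-0.0005,0.01,0,0]]}}

```text
time_s: 16.3
tool_pos: [0.6546, 0.0877, 0.075]
tool_rot: [-92.4, 89.1, -89.7]
force: [0.3, -20.6, 7.5]
grip_width: 0.0392
```

```bash
python3 barchk.py
```

```text
at [654.6  87.7  75. ] jaw 2.7 | delta [ 0.0066 -0.1434  0.0004] turn -0.3 F [  0.3 -20.6   7.5] grip 39.2 t 16.3
[-4.39 -0.18  0.56]
wrist s -0.02 lat 0.3 39.5 ztop 67.1
wrist s range -0.020299504266391863 0.0006461322867019785Traceback (most recent call last):
  File "barchk.py", line 12, in <module>
    print(n,'s range',s.min(),s.max())
                      ~~~~~^^
    return umr_minimum(a, axis, None, out, keepdims, initial, where)
ValueError: zero-size array to reduction operation minimum which has no identity
```

Call:
{"op": "step_arm", "data": {"deltas": [[-1,0,-0.004,0,0],[-1,0,-0.009,0,0],[-1,0,-0.009,0,0],[0.3,0,-0.01,0,0],[0.6,0,-0.01,0,0],[0.6,0,-0.01,0,0],[0.6,-0.04,-0.01,0,0],[0.6,-0.085,-0.01,0,0],[-1,-0.085,-0.01,-0.04,0],[-1,-0.085,-0.01,-0.08,0],[-1,-0.085,0.02,-0.08,0],[-1,-0.085,0.05,-0.08,0]]}}

```text
time_s: 18.0
tool_pos: [0.5688, 0.1477, 0.1593]
tool_rot: [135.9, 89.8, 139.0]
force: [-0.2, 0.6, -0.4]
grip_width: 0.0376
```

Run:
```python
from h import *
read_camera('wrist')
go(575,199,159,3)
p,d=read_camera('scene');cm=camera_model('scene')
for t in('bar','clamp_tip'):
  for r in regions_of('scene',t):
    if r['p']>.3:
        P=world('scene',d,r['pixels'],cm);print(t,r['pixel'],len(P),rect(P),np.percentile(P[:,2],[2,50,98]))
        if t=='bar':
            th=np.radians(93);u=np.array([np.cos(th),np.sin(th)]);s=(P[:,:2]-[.6537,.0982])@u;print(np.percentile(s,[0,1,50,99,100]))
        K=P[P[:,2]>.145]
        if len(K): print('ball',K.mean(0),len(K))
cv2.imwrite('pics/c4.png',cv2.resize(p[200:384,180:380],(600,552))[:,:,::-1])
```

```text
at [567.8 153.8 159.6] jaw 3.4 | delta [0.0008 0.0447 0.0099] turn 0.4 F [-0.6  3.3 -0.2] grip 33.4 t 18.1
bar [323.2, 366.4] 660 [645.9 172.5 240.9  64.   88.6] [0.00176819 0.06591309 0.06967628]
[-0.04338791 -0.0424634   0.14778947  0.19222843  0.19529934]
bar [254.4, 200.5] 305 [ 435.5 -119.7   71.1   38.5  -85.3] [0.00322688 0.00947028 0.01183687]
[-0.24150705 -0.2405464  -0.20481241 -0.17073483 -0.17058512]
clamp_tip [311.0, 319.7] 342 [612.2 195.8  82.8  21.8  19.1] [0.09898247 0.16466098 0.1748095 ]
ball [0.63131121 0.20223001 0.16812627] 208
```

View pics/c4.png

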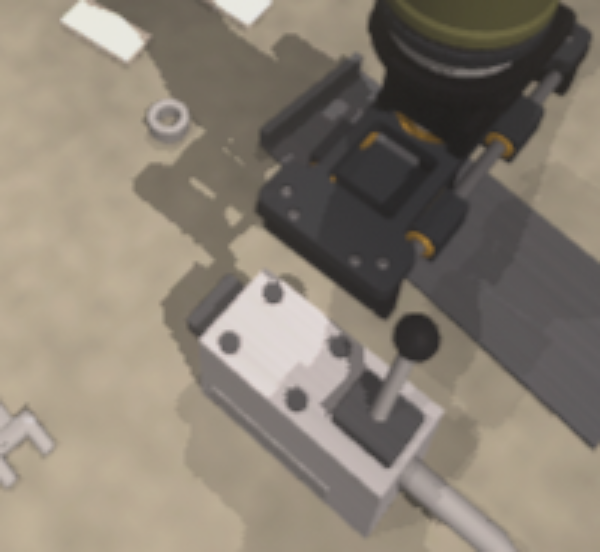

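Call:
{"op": "step_arm", "data": {"deltas": [[-1,0,0.045,0,0.4],[-1,0,0.045,0,0.4],[-1,0,0.045,0,0.4],[-1,0,0.045,0.02,0.4],[-1,0,0.045,0.035,0.4],[-1,0,0.045,0.045,0.4],[-1,0,0.045,0.055,0.4],[-1,0,0.045,0.065,0.4],[-1,0,0.045,0.073,0.4],[-1,0,0.045,0.08,0.4],[-1,0,0.045,0.085,0.4],[-1,0,0.045,0.088,0.4]]}}

```text
time_s: 19.7
tool_pos: [0.656, 0.1948, 0.1591]
tool_rot: [-177.5, 89.9, -174.9]
force: [-0.8, 0.5, -0.3]
grip_width: 0.0005
```

Call:
{"op": "step_arm", "data": {"deltas": [[-1,0,0,0.003,0],[-1,0,0,0.006,0],[-1,0,0,0.006,0]]}}

```text
time_s: 20.08
tool_pos: [0.6585, 0.195, 0.1589]
tool_rot: [-169.4, 89.5, -166.7]
force: [-10.1, -1.0, 2.9]
grip_width: 0.0005
```

Run:
```python
from h import *
go(0,0,0,3)
for n in('scene','side'):
  p,d=read_camera(n);cm=camera_model(n)
  for t in('clamp_tip',):
   for r in regions_of(n,t):
    if r['p']>.3:
        P=world(n,d,r['pixels'],cm)
        K=P[P[:,2]>.14]
        if len(K): print(n,r['pixel'],'ball',K.mean(0),len(K))
```

```text
at [658.5 195.  158.9] jaw 2.7 | delta [ 0.1649 -0.1637 -0.6656] turn -0.3 F [-10.1  -1.    2.9] grip 0.5 t 20.1
scene [289.6, 337.6] ball [0.68371621 0.19776845 0.16694408] 6
side [96.7, 229.0] ball [0.67318454 0.21137988 0.15867311] 69
```

Call:
{"op": "step_arm", "data": {"deltas": [[-1,0,0,-0.04,0],[-1,-0.03,0,-0.09,0],[0,-0.08,-0.05,-0.13,-2.4],[1,-0.08,-0.1,-0.17,-2.4],[1,-0.08,-0.15,-0.2,-2.4],[1,-0.08,-0.2,-0.22,-2.4],[1,-0.08,-0.25,-0.239,-2.4],[1,-0.08,-0.302,-0.239,-2.4],[1,-0.08,-0.302,-0.239,-2.4],[1,-0.08,-0.302,-0.239,-2.4]]}}

```text
time_s: 21.52
tool_pos: [0.4379, -0.1171, 0.2401]
tool_rot: [-11.4, 89.9, -6.4]
force: [0.2, 0.1, -0.3]
grip_width: 0.0725
```

```bash
cat > stones.py <<'E'
from h import *
import sys
def stones(cam='wrist',save=None):
    o=monitor.get_obs();cm=camera_model(cam);p,d=read_camera(cam)
    if save: cv2.imwrite(save,p[:,:,::-1])
    # white = bright, low saturation; plus height 4..13 mm above bench
    hsv=cv2.cvtColor(p,cv2.COLOR_RGB2HSV)
    out=[]
    for r in regions_of(cam,'hone1'):
        m=r['pixels']
        if r['p']<.3 or np.median(hsv[m][:,1])>110: continue
        P=world(cam,d,m,cm);Q=P[P[:,2]>.0045]
        v,u=np.nonzero(m);edge=u.min()<2 or u.max()>509 or v.min()<2 or v.max()>235
        if len(Q)<50: continue
        print(round(r['p'],2),np.round(r['pixel']).astype(int),len(Q),rect(Q),'z',np.round(np.percentile(Q[:,2],[5,50,95])*1e3,1),'EDGE' if edge else '')
        out.append(rect(Q))
    return o,out
if __name__=='__main__':
    tx,ty=map(float,sys.argv[1:3])
    o,s=stones()
    b=min(s,key=lambda r:np.hypot(r[0]-tx,r[1]-ty))
    print('target',b);j=b[4]+90
    go(b[0],b[1],20.5,j,o)
E
python3 stones.py 435 -119
python3 - <<'E'
from h import *
for n in('scene','side'):
  p,d=read_camera(n);cm=camera_model(n)
  for r in regions_of(n,'clamp_tip'):
    if r['p']>.3:
        P=world(n,d,r['pixels'],cm);K=P[P[:,2]>.14]
        if len(K): print(n,'ball',K.mean(0),len(K))
  for r in regions_of(n,'tray'):
    if r['p']>.3: P=world(n,d,r['pixels'],cm);print(n,'tray',rect(P))
E
```

```text
0.84 [249 314] 692 [ 447.3 -335.3   54.7   31.7   86.3] z [6.7 7.9 9. ] EDGE
0.83 [325 200] 1326 [ 522.4 -142.7  113.    52.5  -62.6] z [6.6 7.9 9.2] 
0.72 [252 159] 1572 [ 437.6 -118.6   72.3   31.4  -85.6] z [6.6 7.9 9. ] 
0.65 [252 247] 1038 [ 446.5 -234.5   62.8   32.    81.5] z [6.4 7.9 9.1] EDGE
target [ 437.6 -118.6   72.3   31.4  -85.6]
at [ 437.9 -117.1  240.1] jaw 5.0 | delta [ 0.2196 -0.0014 -0.0007] turn 0.6 F [ 0.2  0.1 -0.3] grip 72.5 t 21.5
scene ball [0.68134265 0.20463587 0.16650735] 211
scene ball [0.68182888 0.20502426 0.16578626] 232
scene tray [477.5 146.1 311.5 112.3  86.7]
scene tray [646.7 161.3 137.7 105.4 -78.6]
side ball [0.67200042 0.20735889 0.15830168] 134
side tray [479.2 145.  315.  110.8  86.9]
```

Call:
{"op": "step_arm", "data": {"deltas": [[0.2,0.06,-0.0014,-0.0007,0.6],[0.2,0.12,-0.0014,-0.0007,0.6],[0.2,0.17,-0.0014,-0.0007,0.6],[0.2,0.2,-0.0014,-0.0007,0.6],[0.2,0.215,-0.0014,-0.0007,0.6],[0.2,0.219,-0.0014,-0.0007,0.6],[-1,0.219,-0.0014,-0.0007,0.6],[-1,0.219,-0.0014,-0.0007,0.6],[-1,0.219,-0.0014,-0.0007,0.6],[-1,0.18,-0.0014,-0.0007,0.6],[-1,0.13,-0.0014,-0.0007,0.6],[-1,0.11,-0.0014,-0.0007,0.6]], "newtons": 25}}

```text
time_s: 23.42
tool_pos: [0.4383, -0.1196, 0.133]
tool_rot: [-28.3, 89.7, -23.9]
force: [0.7, 0.2, -1.0]
grip_width: 0.0311
```

Run:
```python
from h import *
go(440,20,200,-3)
```

```text
at [ 438.3 -119.6  133. ] jaw 4.4 | delta [-0.0673  0.1389  0.0127] turn 7.4 F [ 0.7  0.2 -1. ] grip 31.1 t 23.4
```

Call:
{"op": "step_arm", "data": {"deltas": [[-1,-0.06,0.02,0.0,3],[-1,-0.117,0.06,0.01,7.4],[-1,-0.117,0.12,0.03,7.4],[-1,-0.117,0.18,0.05,7.4],[-1,-0.117,0.23,0.054,7.4],[-1,-0.117,0.23,0.054,7.4],[-1,-0.117,0.23,0.054,7.4]]}}

```text
time_s: 24.3
tool_pos: [0.4728, 0.1137, 0.2466]
tool_rot: [-86.2, 89.9, -89.1]
force: [-0.3, -0.8, -0.1]
grip_width: 0.0313
```

Run:
```python
from h import *
o=monitor.get_obs();cm=camera_model('wrist');p,d=read_camera('wrist')
cv2.imwrite('pics/w5.png',p[:,:,::-1])
m=np.ones(d.shape,bool);P=world('wrist',d,m,cm)
dark=(p.max(2)[d>0]<130)
r=regions_of('wrist','tray')[0];m=r['pixels'];P=world('wrist',d,m,cm);print(len(P),rect(P))
F=P[(P[:,2]>.0)&(P[:,2]<.009)]
# side edges per y-slice -> centre line
c=[];w=[];ys=np.arange(.04,.27,.01)
for y in ys:
    s=F[abs(F[:,1]-y)<.003];c.append((s[:,0].min()+s[:,0].max())/2 if len(s) else np.nan);w.append(np.ptp(s[:,0]) if len(s) else 0)
print(np.round(np.array(w)*1e3,0));print(np.round(np.array(c)*1e3,1))
g=np.abs(np.array(w)-.106)<.003;k=np.polyfit(ys[g],np.array(c)[g],1);print('line',k,'angle',90-np.degrees(np.arctan(k[0])))
u=np.array([k[0],1]);u/=np.linalg.norm(u);s=(P[:,:2]-[k[1],0])@u
S=s[(P[:,2]>.020)];print('stop top s',np.percentile(S,[0,2,50,98,100]),len(S)); print('floor s',np.percentile(s[P[:,2]<.009],[0,1,99,100]),'floor z',np.median(F[:,2]))
H=P[:0]
go(0,0,0,0,o)
```

```text
17376 [479.  155.3 261.  108.8  86.9]
[105. 106. 106. 105. 105. 104. 105. 106. 106. 106. 107. 107. 106. 106.
 104. 106. 107. 106. 105. 106. 106. 105. 106.]
[472.3 473.7 473.4 473.8 474.2 474.7 475.2 476.5 476.3 476.7 478.8 479.2
 479.7 479.5 479.4 481.  481.7 482.2 482.5 482.6 483.4 483.7 484.4]
line [0.05550972 0.47014983] angle 86.82278825013428
stop top s [0.1244187  0.12452578 0.15032912 0.15066599 0.15067125] 9
floor s [0.02498719 0.03749914 0.28436832 0.28604768] floor z 0.0038915325611579288
at [472.8 113.7 246.6] jaw -3.0 | delta [ 0.2467 -0.138  -0.4662] turn -3.0 F [-0.3 -0.8 -0.1] grip 31.3 t 24.3
```

View pics/w5.png

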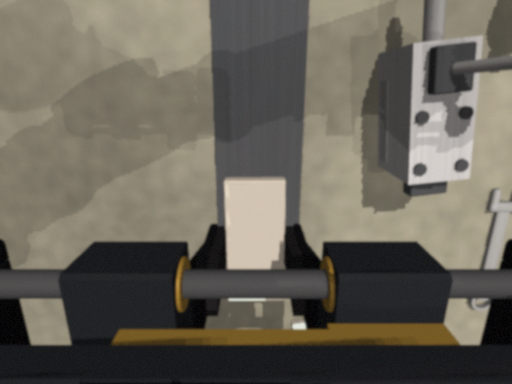

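Run:
```python
from h import *
P=np.load('pics/trayw.npy');u=np.array([.0555,1]);u/=np.linalg.norm(u);s=(P[:,:2]-[.47015,0])@u;t=(P[:,:2]-[.47015,0])@[u[1],-u[0]]
S=s[P[:,2]>.018];print('stop top',len(S),np.percentile(S,[0,2,5,50,95,98,100]),P[P[:,2]>.018][:,2].max());
print('low nearby',np.sort(s[P[:,2]<.008])[:20])
print('t floor',np.percentile(t[P[:,2]<.008],[0,1,99,100]))
for n in('scene','side'):
  p,d=read_camera(n);cm=camera_model(n)
  for r in regions_of(n,'tray')[:1]:
    P=world(n,d,r['pixels'],cm);s=(P[:,:2]-[.47015,0])@u;t=(P[:,:2]-[.47015,0])@[u[1],-u[0]];S=s[P[:,2]>.019];print(n,np.percentile(S,[2,50,98]),'far',np.percentile(s,[99,100]),'t',np.percentile(t,[0,1,99,100]))
o=monitor.get_obs()
go(470.15+.0555*55,55,40,-3.2,o)
```

```text
stop top 442 [0.00163068 0.00251688 0.00297971 0.00707203 0.01030741 0.01053562
 0.01087553] 0.023933103316159998
low nearby [0.00926584 0.00933374 0.0093724  0.00937534 0.00939352 0.00942348
 0.00948448 0.0094856  0.00948643 0.00950015 0.00950741 0.00951365
 0.00960979 0.00961657 0.00962712 0.00963434 0.00963544 0.00964148
 0.00965953 0.00966597]
t floor [-0.05547457 -0.05189414  0.0519944   0.05311432]
scene [0.00098106 0.00586505 0.00956512] far [0.29852295 0.30101163] t [-0.05568143 -0.05165694  0.05328851  0.05473573]
side [0.00281878 0.0074657  0.01171611] far [0.30149428 0.30352262] t [-0.05542137 -0.05344962  0.05455437  0.05914746]
at [473.  113.2 246.6] jaw -3.1 | delta [ 0.2066 -0.0581  0.0034] turn 0.1 F [ 0.4  0.5 -1. ] grip 31.4 t 24.6
```

Call:
{"op": "step_arm", "data": {"deltas": [[-1,0.05,-0.03,0.0034,0.1],[-1,0.11,-0.061,0.0034,0.1],[-1,0.16,-0.061,0.0034,0.1],[-1,0.2,-0.061,0.0034,0.1],[-1,0.215,-0.061,0.0034,0.1],[-1,0.2206,-0.061,0.0034,0.1],[-1,0.2206,-0.061,0.0034,0.1],[-1,0.2206,-0.064,0.0034,0.1],[-1,0.2206,-0.066,0.0034,0.1],[-1,0.2206,-0.068,0.0034,0.1],[-1,0.2206,-0.069,0.0034,0.1]]}}

```text
time_s: 25.98
tool_pos: [0.4729, 0.0453, 0.0263]
tool_rot: [22.8, 90.0, 19.7]
force: [-0.2, 2.1, -0.3]
grip_width: 0.0313
```

Run:
```python
from h import *
go(470.15+.0555*46.2,46.2,25,-3.2)
```

```text
at [472.9  45.3  26.3] jaw -3.1 | delta [ 0.0013  0.0009 -0.0002] turn 0.1 F [-0.2  2.1 -0.3] grip 31.3 t 26.0
```

Call:
{"op": "step_arm", "data": {"deltas": [[-1,0,-0.0015,0,0],[-1,0.001,-0.0015,0,0],[-1,0.002,-0.001,0,0],[-0.2,0.002,0,0,0],[0,0.002,0,0,0],[0,0.002,0,0,0],[0.1,-0.03,0,0,0],[0.4,-0.08,-0.01,0,0],[0.6,-0.14,0,0,0],[0.6,-0.2,0,0,0],[0.6,-0.2,0.03,0,0],[0.6,-0.2,0.03,0,0]]}}

```text
time_s: 27.48
tool_pos: [0.4743, 0.0771, 0.2267]
tool_rot: [6.9, 89.9, 3.9]
force: [0.1, -0.7, 0.5]
grip_width: 0.0695
```

```bash
cat > row.py <<'E'
from h import *
def row(cam='wrist',save=None):
    """white pixels above the tray -> per-stone along/across extents in tray coords (s from stop face, t across)"""
    o=monitor.get_obs();cm=camera_model(cam);p,d=read_camera(cam)
    if save: cv2.imwrite(save,p[:,:,::-1])
    u=np.array([.0555,1]);u/=np.linalg.norm(u)
    for r in regions_of(cam,'hone1'):
        if r['p']<.2: continue
        P=world(cam,d,r['pixels'],cm);q=P[:,:2]-[.47015,0];s=q@u*1e3-10.2;t=q@[u[1],-u[0]]*1e3
        if abs(t.mean())>50 or s.mean()<0 : continue
        k=P[:,2]>.007;s,t,z=s[k],t[k],P[k,2]*1e3
        if len(s)<30: continue
        a=rect(P[k]);e=[(round(z[abs(s-x)<3].mean(),1)) for x in(s.min()+4,s.max()-4)]
        print(round(r['p'],2),len(s),'s',np.round(np.percentile(s,[0,1,99,100]),1),'t',np.round(np.percentile(t,[0,1,99,100]),1),'ang',a[4],'len',a[2:4],'z ends',e)
    return o
if __name__=='__main__': go(0,0,0,0,row())
E
python3 row.py
```

```text
0.75 1608 s [-0.   1.5 71.8 72.2] t [-15.9 -15.7  15.6  16.1] ang 86.4 len [72.4 31.9] z ends [np.float64(11.9), np.float64(11.8)]
at [474.3  77.1 226.7] jaw -2.9 | delta [ 0.226  -0.1011 -0.4701] turn -2.9 F [ 0.1 -0.7  0.5] grip 69.5 t 27.5
```

Call:
{"op": "step_arm", "data": {"deltas": [[0.6,-0.013,-0.06,0.018,-5],[0.6,-0.013,-0.12,0.036,-10.4],[0.6,-0.013,-0.18,0.054,-10.4],[0.6,-0.013,-0.237,0.071,-10.4],[0.6,-0.013,-0.237,0.071,-10.4],[0.6,-0.013,-0.237,0.071,-10.4]]}}

```text
time_s: 28.32
tool_pos: [0.5315, -0.1657, 0.2378]
tool_rot: [141.5, 89.9, 148.7]
force: [-0.0, 1.2, 0.8]
grip_width: 0.0699
```

```bash
python3 stones.py 533 -163
```

```text
0.96 [257 158] 1620 [ 533.1 -163.4   71.9   31.6  -82.1] z [6.6 7.9 9.1] 
0.7 [246 243] 1234 [ 528.2 -222.5  176.8   31.7  -83.8] z [6.7 7.8 9.1] EDGE
0.68 [181 205] 1192 [ 453.  -213.9  126.    37.6   72.1] z [6.5 7.9 9.1] 
target [ 533.1 -163.4   71.9   31.6  -82.1]
at [ 531.5 -165.7  237.8] jaw 7.2 | delta [0.2173 0.0017 0.0023] turn -0.7 F [-0.   1.2  0.8] grip 69.9 t 28.3
```

Call:
{"op": "step_arm", "data": {"deltas": [[0.2,0.06,0.0017,0.0023,-0.7],[0.2,0.12,0.0017,0.0023,-0.7],[0.2,0.17,0.0017,0.0023,-0.7],[0.2,0.2,0.0017,0.0023,-0.7],[0.2,0.213,0.0017,0.0023,-0.7],[0.2,0.217,0.0017,0.0023,-0.7],[-1,0.217,0.0017,0.0023,-0.7],[-1,0.217,0.0017,0.0023,-0.7],[-1,0.217,0.0017,0.0023,-0.7],[-1,0.18,0.0017,0.0023,-0.7],[-1,0.13,0.0017,0.0023,-0.7],[-1,0.11,0.0017,0.0023,-0.7]]}}

```text
time_s: 29.92
tool_pos: [0.5361, -0.1637, 0.1326]
tool_rot: [-30.6, 89.7, -22.6]
force: [0.3, -0.3, -1.3]
grip_width: 0.0313
```

```bash
cat > tr.py <<'E'
import sys
from h import *
s,z=map(float,sys.argv[1:3]);y=(s+10.2)*.9985
go(470.15+.0555*y,y,z,-3.2)
E
python3 tr.py 84 60
```

```text
at [ 536.1 -163.7  132.6] jaw 8.0 | delta [ 0.0718  0.2639 -0.0246] turn 11.2 F [ 0.3 -0.3 -1.3] grip 31.3 t 29.9
```

Call:
{"op": "step_arm", "data": {"deltas": [[-1,0,0.06,-0.006,5],[-1,0,0.12,-0.012,11.2],[-1,0,0.18,-0.018,11.2],[-1,0,0.24,-0.0246,11.2],[-1,0.02,0.264,-0.0246,11.2],[-1,0.05,0.264,-0.0246,11.2],[-1,0.072,0.264,-0.0246,11.2],[-1,0.072,0.264,-0.0246,11.2],[-1,0.072,0.264,-0.0246,11.2]]}}

```text
time_s: 31.05
tool_pos: [0.474, 0.0948, 0.058]
tool_rot: [6.3, 89.9, 3.1]
force: [-0.4, 0.2, 0.1]
grip_width: 0.0314
```

```bash
cat > held.py <<'E'
import sys
from h import *
s0,z0=map(float,sys.argv[1:3])
o=monitor.get_obs();cm=camera_model('wrist');p,d=read_camera('wrist')
P=world('wrist',d,np.ones(d.shape,bool),cm);rgb=p[d>0].astype(int)
T=np.array(o['tool_pos'])
k=(abs(P[:,2]-(T[2]-.0130))<.006)&(rgb.min(1)>90)&(abs(P[:,0]-T[0])<.03)&(P[:,1]>T[1]-.01)&(P[:,1]<T[1]+.06);P=P[k]
u=np.array([.0555,1]);u/=np.linalg.norm(u);q=P[:,:2]-[.47015,0];s=q@u*1e3-10.2;t=q@[u[1],-u[0]]*1e3
far=np.percentile(s,99.7);g=s>far-20
print('held n',len(P),'far s',round(far,1),'centre s',round(far-36,1),'t mid',round((t[g].min()+t[g].max())/2,1),'w',round(np.ptp(t[g]),1),'z top far/near',np.round([P[s>far-5,2].mean()*1e3,P[s<far-25,2].mean()*1e3],1))
a=[((t[abs(s-x)<2].min()+t[abs(s-x)<2].max())/2) for x in(far-4,far-22)];print('t at far,mid',np.round(a,1))
ts=(T[:2]-[.47015,0])@u*1e3-10.2;print('TCP s',round(ts,1),'need ds',round(s0-(far-36),1))
y=(s0+10.2)*.9985;go(470.15+.0555*y,y,z0,-3.2,o)
E
python3 held.py 84 33
```

```text
held n 4936 far s 121.7 centre s 85.7 t mid -1.5 w 32.1 z top far/near [42.4 42.8]
t at far,mid [-1.4 -1.4]
TCP s 84.6 need ds -1.7
at [474.   94.8  58. ] jaw -3.2 | delta [ 0.025  -0.0006  0.0014] turn -0.0 F [-0.4  0.2  0.1] grip 31.4 t 31.1
```

Call:
{"op": "step_arm", "data": {"deltas": [[-1,0.005,-0.0017,0.0014,0],[-1,0.01,-0.0017,0.0014,0],[-1,0.015,-0.0017,0.0014,0],[-1,0.019,-0.0017,0.0014,0],[-1,0.0215,-0.0017,0.0014,0],[-1,0.0215,-0.0017,0.0014,0]]}}

```text
time_s: 31.85
tool_pos: [0.4745, 0.093, 0.0354]
tool_rot: [-173.3, 90.0, -176.4]
force: [-0.3, -0.1, -0.1]
grip_width: 0.0315
```

```bash
python3 held.py 84 33
```

```text
held n 4955 far s 119.9 centre s 83.9 t mid -0.9 w 32.2 z top far/near [19.8 20.1]
t at far,mid [-0.8 -0.8]
TCP s 82.8 need ds 0.1
at [474.5  93.   35.4] jaw -3.2 | delta [0.0023 0.0012 0.0008] turn 0.0 F [-0.3 -0.1 -0.1] grip 31.5 t 31.9
```

Call:
{"op": "step_arm", "data": {"deltas": [[-1,0,0,0.0008,0],[-1,0.001,0,0.0008,0],[-1,0.002,0,0.0008,0],[-1,0.003,0,0.0008,0],[-1,0.0035,0,0.0008,0]], "newtons": 4}}

```text
time_s: 32.52
tool_pos: [0.4758, 0.0933, 0.0323]
tool_rot: [30.4, 89.9, 27.3]
force: [-1.7, 0.7, 5.7]
grip_width: 0.0319
```

```bash
python3 held.py 84 33
```

```text
held n 3977 far s 116.3 centre s 80.3 t mid 0.3 w 31.9 z top far/near [13.7 18. ]
t at far,mid [0.4 0.5]
TCP s 83.3 need ds 3.7
at [475.8  93.3  32.3] jaw -3.2 | delta [-0.0007  0.0007 -0.0005] turn 0.0 F [-1.7  0.7  5.7] grip 31.9 t 32.5
```

Call:
{"op": "step_arm", "data": {"deltas": [[-0.15,0,0,0,0],[-0.1,0,0,0,0],[0,0,0,0,0],[0.1,0,0,0,0],[0.2,-0.03,0,0,0],[0.4,-0.09,0,0,0],[0.6,-0.15,0,0,0],[0.6,-0.19,0,0,0],[0.6,-0.19,0,0,0]], "newtons": 25}}

```text
time_s: 33.7
tool_pos: [0.4775, 0.0933, 0.2255]
tool_rot: [0.3, 89.6, -2.9]
force: [0.9, -0.2, -0.2]
grip_width: 0.069
```

```bash
python3 row.py
python3 - <<'E'
from h import *
p=read_camera('wrist')[0];cv2.imwrite('pics/w6.png',p[:,:,::-1])
E
```

```text
0.79 1768 s [ 49.9  50.4 119.4 119.7] t [-15.4 -15.2  15.1  15.2] ang 86.6 len [69.7 30.6] z ends [np.float64(22.8), np.float64(12.5)]
0.6 926 s [-0.1  1.4 44.6 45.3] t [-16.1 -15.3  15.9  16.1] ang 87.4 len [45.5 31.9] z ends [np.float64(11.7), np.float64(11.8)]
at [477.5  93.3 225.5] jaw -3.2 | delta [ 0.2222 -0.1199 -0.4731] turn -3.2 F [ 0.9 -0.2 -0.2] grip 69.0 t 33.7
```

View pics/w6.png

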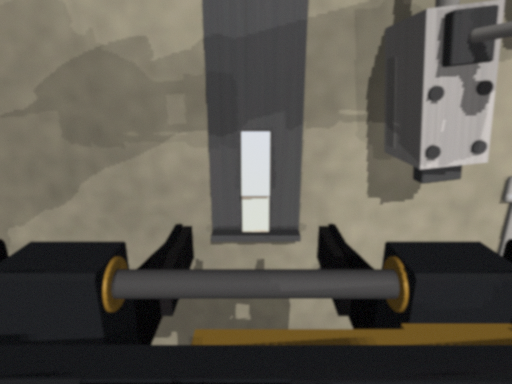

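The wrist view shows stone 2 lapped on stone 1 at (255,165) and the row straight against the stop. On to the third stone.

Call:
{"op": "step_arm", "data": {"deltas": [[0.6,-0.015,-0.06,0,2],[0.6,-0.015,-0.12,0,5.1],[0.6,-0.015,-0.18,-0.004,5.1],[0.6,-0.015,-0.24,-0.008,5.1],[0.6,-0.015,-0.3,-0.0124,5.1],[0.6,-0.015,-0.332,-0.0124,5.1],[0.6,-0.015,-0.332,-0.0124,5.1],[0.6,-0.015,-0.332,-0.0124,5.1]]}}

```text
time_s: 34.85
tool_pos: [0.4442, -0.2365, 0.2356]
tool_rot: [143.3, 89.8, 135.0]
force: [-0.1, 0.1, -0.4]
grip_width: 0.0699
```

```bash
python3 stones.py 446 -239
```

```text
0.93 [333 185] 1545 [ 533.7 -276.2   71.9   32.5  -84.2] z [6.6 8.  9.2] 
0.88 [271 235] 1305 [ 447.6 -333.3   72.4   32.    87.4] z [6.6 7.8 9.1] EDGE
0.68 [259 161] 1589 [ 446.3 -239.1   71.5   31.3   81.3] z [6.6 7.8 9.1] 
target [ 446.3 -239.1   71.5   31.3   81.3]
at [ 444.2 -236.5  235.6] jaw -8.2 | delta [ 0.2151 -0.0027  0.0029] turn 0.5 F [-0.1  0.1 -0.4] grip 69.9 t 34.9
```

Call:
{"op": "step_arm", "data": {"deltas": [[0.2,0.06,-0.0027,0.0029,0.5],[0.2,0.12,-0.0027,0.0029,0.5],[0.2,0.17,-0.0027,0.0029,0.5],[0.2,0.2,-0.0027,0.0029,0.5],[0.2,0.211,-0.0027,0.0029,0.5],[0.2,0.2145,-0.0027,0.0029,0.5],[-1,0.2145,-0.0027,0.0029,0.5],[-1,0.2145,-0.0027,0.0029,0.5],[-1,0.2145,-0.0027,0.0029,0.5],[-1,0.18,-0.0027,0.0029,0.5],[-1,0.13,-0.0027,0.0029,0.5],[-1,0.11,-0.0027,0.0029,0.5]]}}

```text
time_s: 36.45
tool_pos: [0.4485, -0.2418, 0.1305]
tool_rot: [-23.9, 89.7, -32.7]
force: [-0.2, 0.6, -0.2]
grip_width: 0.0313
```

```bash
python3 tr.py 131.5 58
```

```text
at [ 448.5 -241.8  130.5] jaw -8.8 | delta [ 0.0715  0.3834 -0.0299] turn -5.6 F [-0.2  0.6 -0.2] grip 31.3 t 36.5
```

Call:
{"op": "step_arm", "data": {"deltas": [[-1,0,0.06,-0.004,-2],[-1,0,0.12,-0.009,-5.6],[-1,0,0.18,-0.014,-5.6],[-1,0,0.24,-0.019,-5.6],[-1,0,0.3,-0.024,-5.6],[-1,0,0.36,-0.0299,-5.6],[-1,0.03,0.3834,-0.0299,-5.6],[-1,0.06,0.3834,-0.0299,-5.6],[-1,0.0715,0.3834,-0.0299,-5.6],[-1,0.0715,0.3834,-0.0299,-5.6],[-1,0.0715,0.3834,-0.0299,-5.6]]}}

```text
time_s: 37.83
tool_pos: [0.4771, 0.1422, 0.0567]
tool_rot: [3.8, 89.9, 0.5]
force: [-0.7, 1.0, -0.5]
grip_width: 0.0311
```

```bash
python3 held.py 131.5 35
```

```text
held n 5000 far s 170.1 centre s 134.1 t mid -1.1 w 32.1 z top far/near [40.7 41. ]
t at far,mid [-1. -1.]
TCP s 132.2 need ds -2.6
at [477.1 142.2  56.7] jaw -3.3 | delta [ 0.0217 -0.0007  0.0009] turn -0.1 F [-0.7  1.  -0.5] grip 31.1 t 37.8
```

Call:
{"op": "step_arm", "data": {"deltas": [[-1,0.006,-0.0026,0.0011,0],[-1,0.012,-0.0026,0.0011,0],[-1,0.0165,-0.0026,0.0011,0],[-1,0.0165,-0.0026,0.0011,0]]}}

```text
time_s: 38.38
tool_pos: [0.4769, 0.1396, 0.0389]
tool_rot: [-137.8, 90.0, -140.9]
force: [-0.7, -1.4, 1.8]
grip_width: 0.0311
```

Call:
{"op": "step_arm", "data": {"deltas": [[-1,0,0,0,0],[-1,0.001,0,0,0],[-1,0.002,0,0,0],[-1,0.003,0,0,0],[-1,0.004,0,0,0],[-1,0.005,0,0,0],[-1,0.0055,0,0,0]], "newtons": 4}}

```text
time_s: 39.25
tool_pos: [0.4771, 0.1399, 0.0337]
tool_rot: [-38.0, 90.0, -41.2]
force: [-1.7, 1.0, 4.1]
grip_width: 0.0319
```

```bash
sed -i 's/<.006)&(rgb/<.012)\&(rgb/' held.py; python3 held.py 131.5 30
```

```text
held n 5171 far s 167.4 centre s 131.4 t mid -0.9 w 32.1 z top far/near [11.9 17.8]
t at far,mid [-0.8 -1.2]
TCP s 129.8 need ds 0.1
at [477.1 139.9  33.7] jaw -3.2 | delta [0.0037 0.0017 0.0008] turn -0.0 F [-1.7  1.   4.1] grip 31.9 t 39.2
```

Call:
{"op": "step_arm", "data": {"deltas": [[-0.15,0,0,0,0],[-0.1,0,0,0,0],[0,0,0,0,0],[0.1,0,0,0,0],[0.2,-0.03,0,0,0],[0.4,-0.09,0,0,0],[0.6,-0.15,0,0,0],[0.6,-0.19,0,0,0],[0.6,-0.19,0,0,0]], "newtons": 25}}

```text
time_s: 40.42
tool_pos: [0.479, 0.1405, 0.227]
tool_rot: [5.7, 89.6, 2.5]
force: [0.4, 0.0, -1.1]
grip_width: 0.0688
```

```bash
python3 row.py
```

```text
0.87 744 s [ 0.6  1.5 42.8 43.5] t [-16.  -15.7  15.4  15.5] ang 87.4 len [43.  31.4] z ends [np.float64(11.9), np.float64(12.0)]
0.87 1039 s [42.4 49.3 93.4 94. ] t [-15.9 -15.8  15.8  15.9] ang 87.0 len [51.6 31.7] z ends [np.float64(18.6), np.float64(16.9)]
0.74 1787 s [ 96.6  97.3 166.6 166.8] t [-17.1 -16.4  14.2  15.7] ang 87.5 len [70.3 32.3] z ends [np.float64(23.1), np.float64(12.5)]
at [479.  140.5 227. ] jaw -3.2 | delta [ 0.2236 -0.1672 -0.472 ] turn -3.2 F [ 0.4  0.  -1.1] grip 68.8 t 40.4
```

Call:
{"op": "step_arm", "data": {"deltas": [[0.6,-0.015,-0.06,0.01,-4],[0.6,-0.015,-0.12,0.02,-9],[0.6,-0.015,-0.18,0.03,-9],[0.6,-0.015,-0.24,0.045,-9],[0.6,-0.015,-0.3,0.06,-9],[0.6,-0.015,-0.36,0.07,-9],[0.6,-0.015,-0.413,0.078,-9],[0.6,-0.015,-0.413,0.078,-9],[0.6,-0.015,-0.413,0.078,-9]]}}

```text
time_s: 41.65
tool_pos: [0.5312, -0.2758, 0.2363]
tool_rot: [132.3, 89.8, 138.1]
force: [-0.0, 0.1, -0.0]
grip_width: 0.0697
```

```bash
python3 stones.py 534 -276
```

```text
0.95 [257 162] 1624 [ 533.9 -276.4   71.6   31.8  -84.8] z [6.7 7.8 9.1] 
0.67 [184 200] 1399 [ 451.7 -317.   109.6   44.1   75.7] z [6.5 7.8 9. ] 
target [ 533.9 -276.4   71.6   31.8  -84.8]
at [ 531.2 -275.8  236.3] jaw 5.8 | delta [ 0.2158 -0.0015  0.0032] turn 0.6 F [-0.   0.1 -0. ] grip 69.7 t 41.6
```

Call:
{"op": "step_arm", "data": {"deltas": [[0.2,0.06,-0.003,0.0025,0.6],[0.2,0.12,-0.003,0.0025,0.6],[0.2,0.17,-0.003,0.0025,0.6],[0.2,0.2,-0.003,0.0025,0.6],[0.2,0.211,-0.003,0.0025,0.6],[0.2,0.2155,-0.003,0.0025,0.6],[-1,0.2155,-0.003,0.0025,0.6],[-1,0.2155,-0.003,0.0025,0.6],[-1,0.2155,-0.003,0.0025,0.6],[-1,0.18,-0.003,0.0025,0.6],[-1,0.13,-0.003,0.0025,0.6],[-1,0.11,-0.003,0.0025,0.6]]}}

```text
time_s: 43.25
tool_pos: [0.5363, -0.2804, 0.1322]
tool_rot: [-35.7, 89.7, -30.5]
force: [-1.2, -0.3, -0.7]
grip_width: 0.0314
```

```bash
python3 tr.py 178.5 58
```

```text
at [ 536.3 -280.4  132.2] jaw 5.2 | delta [ 0.0726  0.4722 -0.0134] turn 8.4 F [-1.2 -0.3 -0.7] grip 31.4 t 43.2
```

Call:
{"op": "step_arm", "data": {"deltas": [[-1,0,0.06,0,4],[-1,0,0.12,0,8.4],[-1,0,0.18,-0.003,8.4],[-1,0,0.24,-0.006,8.4],[-1,0,0.3,-0.009,8.4],[-1,0,0.36,-0.012,8.4],[-1,0,0.42,-0.0134,8.4],[-1,0.02,0.46,-0.0134,8.4],[-1,0.05,0.4722,-0.0134,8.4],[-1,0.0726,0.4722,-0.0134,8.4],[-1,0.0726,0.4722,-0.0134,8.4],[-1,0.0726,0.4722,-0.0134,8.4]]}}

```text
time_s: 44.75
tool_pos: [0.4789, 0.1893, 0.0565]
tool_rot: [14.5, 90.0, 11.3]
force: [0.0, 0.9, -0.5]
grip_width: 0.0311
```

```bash
python3 held.py 178.5 35
```

```text
held n 5285 far s 219.2 centre s 183.2 t mid -1.9 w 32.0 z top far/near [39.1 40.2]
t at far,mid [-1.8 -1.8]
TCP s 179.3 need ds -4.7
at [478.9 189.3  56.5] jaw -3.2 | delta [ 0.0215 -0.0008  0.0017] turn -0.0 F [ 0.   0.9 -0.5] grip 31.1 t 44.8
```

Call:
{"op": "step_arm", "data": {"deltas": [[-1,0.005,-0.0047,0.0018,0],[-1,0.01,-0.0047,0.0018,0],[-1,0.0152,-0.0047,0.0018,0],[-1,0.0152,-0.0047,0.0018,0]]}}

```text
time_s: 45.3
tool_pos: [0.4798, 0.1845, 0.0403]
tool_rot: [-161.3, 90.0, -164.5]
force: [0.2, -0.6, -1.1]
grip_width: 0.0312
```

Call:
{"op": "step_arm", "data": {"deltas": [[-1,0,0,0,0],[-1,0.001,0,0,0],[-1,0.002,0,0,0],[-1,0.003,0,0,0],[-1,0.004,0,0,0],[-1,0.005,0,0,0],[-1,0.0055,0,0,0]], "newtons": 4}}

```text
time_s: 46.18
tool_pos: [0.4801, 0.1846, 0.0352]
tool_rot: [-12.9, 90.0, -16.1]
force: [0.1, 0.6, 0.4]
grip_width: 0.032
```

```bash
python3 held.py 178.5 30
```

```text
held n 5320 far s 214.2 centre s 178.2 t mid -0.4 w 32.0 z top far/near [12.8 18.4]
t at far,mid [-0.3 -0.7]
TCP s 174.7 need ds 0.3
at [480.1 184.6  35.2] jaw -3.2 | delta [0.0052 0.0038 0.0003] turn 0.0 F [0.1 0.6 0.4] grip 32.0 t 46.2
```

Call:
{"op": "step_arm", "data": {"deltas": [[-1,0.0008,0,0,0],[-0.15,0.0008,0,0,0],[-0.1,0.0008,0,0,0],[0,0,0,0,0],[0.1,0,0,0,0],[0.2,-0.03,0,0,0],[0.4,-0.09,0,0,0],[0.6,-0.15,0,0,0],[0.6,-0.19,0,0,0],[0.6,-0.19,0,0,0]], "newtons": 25}}

```text
time_s: 47.48
tool_pos: [0.482, 0.1855, 0.2289]
tool_rot: [12.0, 89.6, 8.8]
force: [-0.8, 0.1, 0.1]
grip_width: 0.0694
```

```bash
python3 row.py
python3 - <<'E'
from stones import *
stones('scene')
E
```

```text
0.98 1767 s [143.6 144.3 213.7 214. ] t [-16.1 -15.9  14.7  14.7] ang 86.8 len [70.4 30.8] z ends [np.float64(23.3), np.float64(12.4)]
0.92 895 s [49.4 50.  92.3 92.8] t [-15.2 -15.1  15.5  15.5] ang 86.5 len [43.4 30.7] z ends [np.float64(23.1), np.float64(17.1)]
0.51 51 s [ 39.4  39.5 208.4 208.5] t [-14.5 -14.5  10.9  11. ] ang -89.4 len [168.8  25.4] z ends [np.float64(11.8), np.float64(290.4)]
at [482.  185.5 228.9] jaw -3.2 | delta [ 0.2253 -0.2125 -0.4725] turn -3.2 F [-0.8  0.1  0.1] grip 69.4 t 47.5
0.9 [348 286] 554 [477.7 188.5  72.1  40.   88. ] z [12.  18.5 24.9] EDGE
0.76 [288 240] 219 [473.7  30.6  42.6  30.8  85.6] z [11.2 13.4 15.5] EDGE
0.69 [196 158] 225 [ 448.8 -333.4   71.8   32.5   87.6] z [ 6.9  9.6 11.5] 
0.61 [309 251] 267 [475.8  80.5  43.9  31.9  86.5] z [17.4 21.2 25.2] EDGE
0.53 [328 265] 309 [476.8 127.4  44.8  32.8  87.6] z [17.  21.4 25.3] EDGE
```

Call:
{"op": "step_arm", "data": {"deltas": [[0.6,-0.012,-0.06,0,0],[0.6,-0.012,-0.12,0,0],[0.6,-0.012,-0.18,0,0],[0.6,-0.012,-0.24,0,0],[0.6,-0.012,-0.3,0,0],[0.6,-0.012,-0.36,-0.002,0],[0.6,-0.012,-0.42,-0.003,0],[0.6,-0.012,-0.48,-0.005,0],[0.6,-0.012,-0.52,-0.005,0],[0.6,-0.012,-0.52,-0.005,0],[0.6,-0.012,-0.52,-0.005,0]]}}

```text
time_s: 49.05
tool_pos: [0.4459, -0.333, 0.2357]
tool_rot: [132.7, 89.8, 129.6]
force: [-0.7, -0.4, -0.6]
grip_width: 0.0694
```

```bash
python3 stones.py 448 -333
```

```text
0.74 [259 161] 1593 [ 447.6 -333.8   72.5   31.9   87.6] z [6.6 7.9 9.2] 
target [ 447.6 -333.8   72.5   31.9   87.6]
at [ 445.9 -333.   235.7] jaw -3.2 | delta [ 0.2152 -0.0012  0.0022] turn -0.8 F [-0.7 -0.4 -0.6] grip 69.4 t 49.0
```

Call:
{"op": "step_arm", "data": {"deltas": [[0.2,0.06,0.0005,0.002,-0.8],[0.2,0.12,0.0005,0.002,-0.8],[0.2,0.17,0.0005,0.002,-0.8],[0.2,0.2,0.0005,0.002,-0.8],[0.2,0.211,0.0005,0.002,-0.8],[0.2,0.215,0.0005,0.002,-0.8],[-1,0.215,0.0005,0.002,-0.8],[-1,0.215,0.0005,0.002,-0.8],[-1,0.215,0.0005,0.002,-0.8],[-1,0.18,0.0005,0.002,-0.8],[-1,0.13,0.0005,0.002,-0.8],[-1,0.11,0.0005,0.002,-0.8]]}}

```text
time_s: 50.65
tool_pos: [0.4495, -0.335, 0.1309]
tool_rot: [-35.4, 89.7, -37.8]
force: [0.6, -0.4, -1.7]
grip_width: 0.0318
```

```bash
python3 tr.py 225.5 58
```

```text
at [ 449.5 -335.   130.9] jaw -2.4 | delta [0.0712 0.5715 0.0094] turn 0.8 F [ 0.6 -0.4 -1.7] grip 31.8 t 50.6
```

Call:
{"op": "step_arm", "data": {"deltas": [[-1,0,0.06,0,0.8],[-1,0,0.12,0,0.8],[-1,0,0.18,0.001,0.8],[-1,0,0.24,0.003,0.8],[-1,0,0.3,0.005,0.8],[-1,0,0.36,0.007,0.8],[-1,0,0.42,0.0094,0.8],[-1,0,0.48,0.0094,0.8],[-1,0.02,0.54,0.0094,0.8],[-1,0.05,0.5715,0.0094,0.8],[-1,0.0712,0.5715,0.0094,0.8],[-1,0.0712,0.5715,0.0094,0.8]]}}

```text
time_s: 52.15
tool_pos: [0.4799, 0.2362, 0.0546]
tool_rot: [-155.1, 89.8, -158.3]
force: [0.7, -0.4, 0.0]
grip_width: 0.0313
```

```bash
python3 held.py 225.5 35
```

```text
held n 4977 far s 263.2 centre s 227.2 t mid -3.4 w 32.0 z top far/near [38.1 39.1]
t at far,mid [-3.5 -3.5]
TCP s 226.2 need ds -1.7
at [479.9 236.2  54.6] jaw -3.2 | delta [ 0.0196 -0.0007  0.0034] turn 0.0 F [ 0.7 -0.4  0. ] grip 31.3 t 52.1
```

Call:
{"op": "step_arm", "data": {"deltas": [[-1,0.005,-0.0017,0.0031,0],[-1,0.01,-0.0017,0.0031,0],[-1,0.0145,-0.0017,0.0031,0],[-1,0.0145,-0.0017,0.0031,0]]}}

```text
time_s: 52.7
tool_pos: [0.4841, 0.2345, 0.0412]
tool_rot: [-147.5, 90.0, -150.7]
force: [0.9, -1.1, -0.2]
grip_width: 0.0312
```

```bash
python3 held.py 225.5 35
```

```text
held n 4981 far s 261.7 centre s 225.7 t mid 0.8 w 31.9 z top far/near [24.8 25.7]
t at far,mid [0.9 0.9]
TCP s 224.7 need ds -0.2
at [484.1 234.5  41.2] jaw -3.2 | delta [ 0.0062  0.0008 -0.0009] turn -0.0 F [ 0.9 -1.1 -0.2] grip 31.2 t 52.7
```

Call:
{"op": "step_arm", "data": {"deltas": [[-1,0.001,0,-0.001,0],[-1,0.002,0,-0.001,0],[-1,0.003,0,-0.001,0],[-1,0.004,0,-0.001,0],[-1,0.005,0,-0.001,0],[-1,0.006,0,-0.001,0],[-1,0.0065,0,-0.001,0]], "newtons": 4}}

```text
time_s: 53.62
tool_pos: [0.4834, 0.235, 0.035]
tool_rot: [59.2, 90.0, 56.0]
force: [0.2, 1.1, -0.3]
grip_width: 0.0321
```

```bash
python3 held.py 225.5 35
```

```text
held n 5038 far s 262.0 centre s 226.0 t mid 0.2 w 31.9 z top far/near [15.1 19.4]
t at far,mid [0.2 0.2]
TCP s 225.2 need ds -0.5
at [483.4 235.   35. ] jaw -3.2 | delta [-0.      0.0003 -0.0002] turn 0.0 F [ 0.2  1.1 -0.3] grip 32.1 t 53.6
```

Tilting well, with the far end about 2.5 mm up. I'll lower a little more, then release.

Call:
{"op": "step_arm", "data": {"deltas": [[-1,0.0008,0,0,0],[-1,0.0015,0,0,0],[-1,0.0015,0,0,0],[-0.15,0.0015,0,0,0],[-0.1,0.0015,0,0,0],[0,0,0,0,0],[0.1,0,0,0,0],[0.2,-0.03,0,0,0],[0.4,-0.09,0,0,0],[0.6,-0.15,0,0,0],[0.6,-0.22,0,0,0],[0.6,-0.22,0,0,0]]}}

```text
time_s: 55.18
tool_pos: [0.4855, 0.2364, 0.2603]
tool_rot: [19.7, 89.5, 16.5]
force: [0.0, 0.9, -0.7]
grip_width: 0.0693
```

Call:
{"op": "step_arm", "data": {"deltas": [[0.6,-0.03,-0.06,0,0],[0.6,-0.03,-0.08,0,0],[0.6,-0.03,-0.08,0,0]]}}

```text
time_s: 55.55
tool_pos: [0.479, 0.1525, 0.2844]
tool_rot: [-108.5, 89.9, -111.9]
force: [-0.2, -0.0, -0.1]
grip_width: 0.0698
```

```bash
python3 row.py
python3 - <<'E'
from h import *
from row import row
row('scene',save='pics/s7.png');
n='scene';p,d=read_camera(n);cm=camera_model(n)
for r in regions_of(n,'clamp_tip'):
    if r['p']>.3:
        P=world(n,d,r['pixels'],cm);K=P[P[:,2]>.14];print('ball',K.mean(0) if len(K) else 0)
for r in regions_of(n,'bar'):
    if r['p']>.3:
        P=world(n,d,r['pixels'],cm);th=np.radians(93);u=np.array([np.cos(th),np.sin(th)]);s=(P[:,:2]-[.6537,.0982])@u;print('bar s',np.percentile(s[P[:,2]>.04],[0,2,50,98,100]))
cv2.imwrite('pics/w7.png',cv2.resize(p[130:384,150:470],(800,600))[:,:,::-1])
E
```

```text
0.93 654 s [-0.4  0.3 44.4 44.9] t [-16.  -15.8  15.7  15.8] ang 86.1 len [45.3 31.7] z ends [np.float64(11.8), np.float64(11.9)]
0.84 743 s [49.6 50.6 93.  98.2] t [-15.9 -14.8  15.1  15.2] ang 86.8 len [48.7 31.1] z ends [np.float64(23.1), np.float64(16.6)]
0.81 924 s [143.2 144.6 189.1 192. ] t [-36.3 -34.9   0.8   3.3] ang 73.8 len [46.4 32.6] z ends [np.float64(23.4), np.float64(16.6)]
0.76 1594 s [188.9 189.6 259.4 261.6] t [-25.5 -22.7  13.3  14.5] ang 77.8 len [73.1 33.5] z ends [np.float64(23.1), np.float64(12.4)]
0.62 1103 s [ 95.7  97.7 165.9 167.2] t [-16.7 -16.5  13.7  15.2] ang 86.3 len [71.6 31.9] z ends [np.float64(23.5), np.float64(12.7)]
at [479.  152.5 284.4] jaw -3.5 | delta [ 0.2848 -0.1807 -0.4688] turn -3.5 F [-0.2 -0.  -0.1] grip 69.8 t 55.5
0.86 432 s [ 95.3  96.1 164.5 166.1] t [-17.4 -16.5  15.6  15.9] ang 85.1 len [71. 33.] z ends [np.float64(24.6), np.float64(12.7)]
0.82 337 s [139.6 141.7 187.  187.7] t [-36.2 -33.1   3.7   4.5] ang 69.7 len [46.8 32.7] z ends [np.float64(24.9), np.float64(18.5)]
0.66 626 s [186.1 188.7 258.4 259.9] t [-23.6 -20.5  15.8 
[... 435 characters left out ...]
 0.19644372]Traceback (most recent call last):
  File "<stdin>", line 10, in <module>
    return _quantile_unchecked(
        a, q, axis, out, overwrite_input, method, keepdims, weights)
    return _ureduce(a,
                    func=_quantile_ureduce_func,
    ...<5 lines>...
                    overwrite_input=overwrite_input,
                    method=method)
    r = func(a, **kwargs)
    result = _quantile(arr,
                       quantiles=q,
    ...<2 lines>...
                       out=out,
                       weights=wgt)
    slices_having_nans = np.isnan(arr[-1, ...])
                                  ~~~^^^^^^^^^
IndexError: index -1 is out of bounds for axis 0 with size 0
```

Run:
```python
from h import *
p,d=read_camera('wrist');np.savez('pics/w8.npz',p=p,d=d)
cv2.imwrite('pics/w8.png',cv2.resize(p[0:260,100:420],(800,650))[:600][:,:,::-1])
```

```text
(no output)
```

View pics/w8.png

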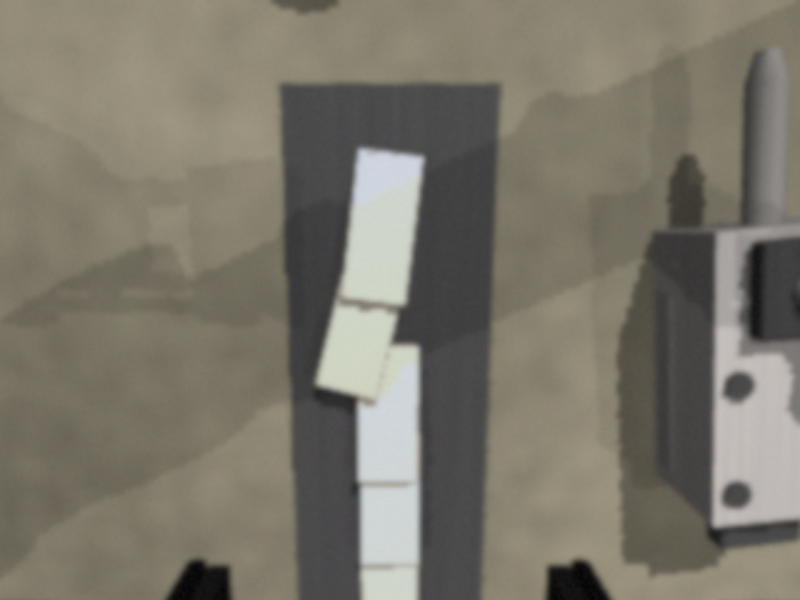

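The wrist view shows stone 4 (crop 360,350) knocked aside and stone 5 (385,230) turned with it, while stones 1-3 are still straight. I'll set stone 5 aside, put stone 4 right, then lay stone 5 again.

```bash
cat > tilt.py <<'E'
from h import *
import sys
def find(cam='wrist'):
    o=monitor.get_obs();cm=camera_model(cam);p,d=read_camera(cam);u=np.array([.0555,1]);u/=np.linalg.norm(u);out=[]
    for r in regions_of(cam,'hone1'):
        m=r['pixels']
        if r['p']<.2: continue
        P=world(cam,d,m,cm);P=P[P[:,2]>.008]
        if len(P)<100: continue
        b=rect(P);q=b[:2]-[470.15,0];print(round(r['p'],2),len(P),b,'s,t',np.round([q@u-10.2,q@[u[1],-u[0]]],1),'z',np.round(np.percentile(P[:,2]*1e3,[3,50,97]),1));out.append(b)
    return o,out
if __name__=='__main__':
    o,L=find();x,y,z=map(float,sys.argv[1:4]);b=min(L,key=lambda r:np.hypot(r[0]-x,r[1]-y));print('target',b);go(b[0],b[1],z,b[4]+90,o)
E
python3 tilt.py 480 236 27
```

```text
0.98 942 [462.9 177.   50.   32.8  73.4] s,t [166.1 -17. ] z [15.9 20.2 24.3]
0.9 643 [472.2  31.6  44.8  31.7  86.2] s,t [21.5  0.3] z [10.4 11.9 13.5]
0.88 745 [474.8  83.4  48.1  30.1  87.1] s,t [73.3  0. ] z [15.9 19.9 23.9]
0.82 1554 [479.1 234.6  71.8  31.9  79.8] s,t [224.5  -4.1] z [11.9 17.9 24.1]
0.77 1128 [476.7 142.   70.2  31.8  87.1] s,t [131.9  -1.3] z [12.4 18.7 23.7]
target [479.1 234.6  71.8  31.9  79.8]
at [478.7 155.9 284.7] jaw -3.1 | delta [ 0.2577  0.0786 -0.0037] turn 7.1 F [ 0.6  0.3 -0.1] grip 69.8 t 56.0
```

Call:
{"op": "step_arm", "data": {"deltas": [[0.2,0.05,0.05,-0.0037,7.1],[0.2,0.11,0.0786,-0.0037,7.1],[0.2,0.17,0.0786,-0.0037,7.1],[0.2,0.22,0.0786,-0.0037,7.1],[0.2,0.245,0.0786,-0.0037,7.1],[0.2,0.2575,0.0786,-0.0037,7.1],[0.2,0.2575,0.0786,-0.0037,7.1],[-1,0.2575,0.0786,-0.0037,7.1],[-1,0.2575,0.0786,-0.0037,7.1],[-1,0.2575,0.0786,-0.0037,7.1],[-1,0.23,0.0786,-0.0037,7.1],[-1,0.18,0.0786,-0.0037,7.1]], "newtons": 25}}

```text
time_s: 57.55
tool_pos: [0.4781, 0.2328, 0.1044]
tool_rot: [-151.6, 89.8, -161.9]
force: [0.1, 0.6, 0.2]
grip_width: 0.0316
```

Run:
```python
from h import *
go(440,-119,40,0)
```

```text
at [478.1 232.8 104.4] jaw -10.3 | delta [ 0.065  -0.3528  0.0256] turn -10.3 F [0.1 0.6 0.2] grip 31.6 t 57.5
```

Call:
{"op": "step_arm", "data": {"deltas": [[-1,-0.01,-0.06,0.004,-5],[-1,-0.01,-0.12,0.008,-10.3],[-1,-0.01,-0.18,0.012,-10.3],[-1,-0.01,-0.24,0.016,-10.3],[-1,-0.01,-0.3,0.02,-10.3],[-1,0.02,-0.3528,0.0256,-10.3],[-1,0.05,-0.3528,0.0256,-10.3],[-1,0.072,-0.3528,0.0256,-10.3],[-1,0.072,-0.3528,0.0256,-10.3]]}}

```text
time_s: 58.68
tool_pos: [0.4402, -0.1176, 0.0318]
tool_rot: [159.3, 89.8, 159.3]
force: [-1.1, -1.5, -0.4]
grip_width: 0.0313
```

Call:
{"op": "step_arm", "data": {"deltas": [[-1,0.003,0,0,0],[-1,0.006,0,0,0],[-1,0.009,0,0,0],[-1,0.011,0,0,0],[-0.15,0.011,0,0,0],[0,0.011,0,0,0],[0.2,0.011,0,0,0],[0.2,-0.05,0,0,0],[0.6,-0.11,0,0,0],[0.6,-0.17,0,0,0],[0.6,-0.2,0,0,0]], "newtons": 4}}

```text
time_s: 60.05
tool_pos: [0.443, -0.1182, 0.2368]
tool_rot: [-23.8, 89.7, -23.8]
force: [0.5, -1.0, 0.4]
grip_width: 0.0684
```

```bash
python3 stones.py 440 -119
python3 - <<'E'
from h import *
go(470,155,250,-10)
E
```

```text
0.91 [254 157] 1527 [ 441.7 -117.9   71.6   31.5  -89.5] z [6.6 7.9 9.1] 
0.87 [282  18] 1285 [472.4  29.6  39.9  32.9  89. ] z [10.6 11.9 13.2] EDGE
target [ 441.7 -117.9   71.6   31.5  -89.5]
at [ 443.  -118.2  236.8] jaw 0.0 | delta [ 0.2163  0.0008 -0.0023] turn -0.5 F [ 0.5 -1.   0.4] grip 68.4 t 60.0
at [ 443.9 -118.5  237.1] jaw 0.0 | delta [-0.0135  0.2735  0.0262] turn 10.0 F [0.6 0.1 0.4] grip 69.2 t 60.1
```

Call:
{"op": "step_arm", "data": {"deltas": [[0.6,-0.0135,0.06,0.006,5],[0.6,-0.0135,0.12,0.012,10],[0.6,-0.0135,0.18,0.018,10],[0.6,-0.0135,0.24,0.024,10],[0.6,-0.0135,0.2735,0.0262,10],[0.6,-0.0135,0.2735,0.0262,10],[0.6,-0.0135,0.2735,0.0262,10]], "newtons": 25}}

```text
time_s: 61.02
tool_pos: [0.4675, 0.1542, 0.2454]
tool_rot: [-140.9, 89.9, -150.9]
force: [0.2, -0.4, 0.4]
grip_width: 0.0694
```

```bash
python3 tilt.py 465 188 27
```

```text
0.79 1751 [466.8 189.5  71.1  32.   72. ] s,t [178.8 -13.8] z [12.1 17.8 23.6]
0.78 1342 [476.9 141.8  70.9  31.9  86.7] s,t [131.8  -1.1] z [12.3 18.7 23.8]
0.72 707 [471.8  32.3  43.7  31.8  87.1] s,t [22.1 -0.1] z [10.5 11.9 13.3]
0.69 883 [474.9  83.8  46.8  31.7  86.7] s,t [73.7  0.1] z [16.1 19.8 23.8]
0.54 841 [660.4 203.1  35.5  13.8  -6.3] s,t [203.1 178.7] z [100.2 123.2 141. ]
target [466.8 189.5  71.1  32.   72. ]
at [467.5 154.2 245.4] jaw -10.0 | delta [ 0.2184  0.0349 -0.0065] turn 8.0 F [ 0.2 -0.4  0.4] grip 69.4 t 61.0
```

Call:
{"op": "step_arm", "data": {"deltas": [[0.3,0.05,0.03,-0.0046,4],[0.3,0.11,0.0487,-0.0046,8],[0.3,0.17,0.0487,-0.0046,8],[0.3,0.205,0.0487,-0.0046,8],[0.3,0.2185,0.0487,-0.0046,8],[0.3,0.2185,0.0487,-0.0046,8],[-1,0.2185,0.0487,-0.0046,8],[-1,0.2185,0.0487,-0.0046,8],[-1,0.2185,0.0487,-0.0046,8],[-1,0.2185,0.0487,-0.0046,8],[-1,0.2,0.0487,-0.0046,8],[-1,0.185,0.0487,-0.0046,8]]}}

```text
time_s: 62.62
tool_pos: [0.472, 0.2046, 0.0629]
tool_rot: [43.5, 90.0, 25.5]
force: [0.4, 0.5, -0.7]
grip_width: 0.0314
```

```bash
sed -i "s/(T\[2\]-.0130)/(T[2]-.0110)/; s/<.012)&(rgb/<.016)\&(rgb/" held.py; python3 held.py 178.7 50
```

```text
held n 3393 far s 216.6 centre s 180.6 t mid -7.1 w 35.4 z top far/near [45.2 50.6]
t at far,mid [-7.7 -9.3]
TCP s 194.1 need ds -1.9
at [472.  204.6  62.9] jaw -18.0 | delta [ 0.0129 -0.0125  0.0131] turn -14.8 F [ 0.4  0.5 -0.7] grip 31.4 t 62.6
```

Run:
```python
from h import *
go(480.9,202.6,60,-3.2)
```

```text
at [473.4 205.2  64.9] jaw -18.0 | delta [ 0.0049 -0.0001  0.0079] turn -14.8 F [ 0.7  0.8 -0.2] grip 31.4 t 62.7
```

Call:
{"op": "step_arm", "data": {"deltas": [[-1,0,0,0.004,-7],[-1,0,0,0.0079,-14.8],[-1,0,0,0.0079,-14.8],[-1,0,0,0.0079,-14.8]]}}

```text
time_s: 63.18
tool_pos: [0.4793, 0.2018, 0.0617]
tool_rot: [-9.8, 90.0, -13.1]
force: [0.9, -0.8, -0.2]
grip_width: 0.0312
```

```bash
python3 held.py 178.7 35
```

```text
held n 3382 far s 212.0 centre s 176.0 t mid -1.7 w 32.6 z top far/near [44.6 49.5]
t at far,mid [-2.2 -2.2]
TCP s 191.8 need ds 2.7
at [479.3 201.8  61.7] jaw -3.3 | delta [ 0.0267 -0.0131  0.0021] turn -0.1 F [ 0.9 -0.8 -0.2] grip 31.2 t 63.2
```

Call:
{"op": "step_arm", "data": {"deltas": [[-1,0.005,0.0022,0.0016,0],[-1,0.012,0.0022,0.0016,0],[-1,0.02,0.0022,0.0016,0],[-1,0.026,0.0022,0.0016,0],[-1,0.03,0.0022,0.0016,0],[-1,0.031,0.0022,0.0016,0],[-1,0.031,0.0022,0.0016,0]]}}

```text
time_s: 64.1
tool_pos: [0.4811, 0.204, 0.0306]
tool_rot: [6.4, 90.0, 3.2]
force: [0.7, -0.4, -1.3]
grip_width: 0.0316
```

```bash
python3 held.py 178.7 35
```

```text
held n 3443 far s 214.2 centre s 178.2 t mid -0.3 w 34.7 z top far/near [12.9 18.3]
t at far,mid [-0.4 -0.5]
TCP s 194.1 need ds 0.5
at [481.1 204.   30.6] jaw -3.2 | delta [-0.0044 -0.0153  0.0004] turn 0.0 F [ 0.7 -0.4 -1.3] grip 31.6 t 64.1
```

Call:
{"op": "step_arm", "data": {"deltas": [[-1,0.0005,0,0,0],[-1,0.0008,0,0,0],[-0.15,0.0008,0,0,0],[-0.1,0.0005,0,0,0],[0,0,0,0,0],[0.1,0,0,0,0],[0.2,-0.03,0,0,0],[0.4,-0.09,0,0,0],[0.6,-0.15,0,0,0],[0.6,-0.2,0,0,0],[0.6,-0.2,-0.02,0,0]], "newtons": 4}}

```text
time_s: 65.53
tool_pos: [0.4818, 0.1867, 0.2352]
tool_rot: [18.8, 89.5, 15.8]
force: [0.4, -0.5, -0.8]
grip_width: 0.069
```

```bash
python3 tilt.py 480 190 27
python3 - <<'E'
from h import *
go(441.7,-118,236,0.5)
E
```

```text
0.78 1698 [479.9 188.5  70.1  31.4  87.1] s,t [178.6  -0.7] z [12.  17.8 23.9]
0.75 1007 [476.9 130.2  47.5  32.7  86.7] s,t [120.2  -0.5] z [16.  20.  24.1]
0.74 830 [475.3  83.6  47.1  30.9  86.5] s,t [73.6  0.5] z [16.2 19.9 23.7]
target [479.9 188.5  70.1  31.4  87.1]
at [481.8 186.7 235.2] jaw -3.0 | delta [ 0.2081  0.0011 -0.0037] turn -0.1 F [ 0.4 -0.5 -0.8] grip 69.0 t 65.5
at [480.6 181.9 231.3] jaw -3.4 | delta [-0.0042 -0.3017 -0.0212] turn -3.9 F [ 0.  -0.9 -0.2] grip 69.6 t 65.6
```

Stone 4 is back in line (s=178.6, t=-0.7, 87.1°). Now to lay stone 5 again.

Call:
{"op": "step_arm", "data": {"deltas": [[0.6,-0.004,-0.06,-0.003,-2],[0.6,-0.004,-0.12,-0.007,-3.9],[0.6,-0.004,-0.18,-0.012,-3.9],[0.6,-0.004,-0.24,-0.017,-3.9],[0.6,-0.004,-0.3,-0.021,-3.9],[0.6,-0.004,-0.3,-0.021,-3.9],[0.6,-0.004,-0.3,-0.021,-3.9]], "newtons": 25}}

```text
time_s: 66.5
tool_pos: [0.4422, -0.1133, 0.2338]
tool_rot: [130.7, 89.9, 131.4]
force: [-0.1, 1.1, -0.7]
grip_width: 0.0694
```

```bash
python3 stones.py 441 -118
```

```text
0.71 [284  23] 1478 [472.9  32.5  46.7  33.4  87.2] z [10.5 11.9 13.3] EDGE
0.55 [254 166] 1622 [ 441.7 -118.4   72.6   32.   -90. ] z [6.5 7.8 9.1] 
target [ 441.7 -118.4   72.6   32.   -90. ]
at [ 442.2 -113.3  233.8] jaw 0.7 | delta [ 0.2132 -0.0053 -0.0003] turn 0.7 F [-0.1  1.1 -0.7] grip 69.4 t 66.5
```

Call:
{"op": "step_arm", "data": {"deltas": [[0.2,0.06,-0.0045,-0.0005,0.7],[0.2,0.12,-0.0045,-0.0005,0.7],[0.2,0.17,-0.0045,-0.0005,0.7],[0.2,0.2,-0.0045,-0.0005,0.7],[0.2,0.209,-0.0045,-0.0005,0.7],[0.2,0.213,-0.0045,-0.0005,0.7],[-1,0.213,-0.0045,-0.0005,0.7],[-1,0.213,-0.0045,-0.0005,0.7],[-1,0.213,-0.0045,-0.0005,0.7],[-1,0.18,-0.0045,-0.0005,0.7],[-1,0.13,-0.0045,-0.0005,0.7],[-1,0.11,-0.0045,-0.0005,0.7]]}}

```text
time_s: 68.1
tool_pos: [0.4434, -0.1194, 0.1277]
tool_rot: [-27.0, 89.7, -27.0]
force: [0.6, -1.4, -0.8]
grip_width: 0.0315
```

```bash
python3 tr.py 225.5 58
```

```text
at [ 443.4 -119.4  127.7] jaw -0.0 | delta [0.069  0.3549 0.0395] turn 3.2 F [ 0.6 -1.4 -0.8] grip 31.5 t 68.1
```

Call:
{"op": "step_arm", "data": {"deltas": [[-1,0,0.06,0.007,2],[-1,0,0.12,0.014,3.2],[-1,0,0.18,0.021,3.2],[-1,0,0.24,0.028,3.2],[-1,0,0.3,0.034,3.2],[-1,0,0.3549,0.0395,3.2],[-1,0.04,0.3549,0.0395,3.2],[-1,0.069,0.3549,0.0395,3.2],[-1,0.069,0.3549,0.0395,3.2],[-1,0.069,0.3549,0.0395,3.2]]}}

```text
time_s: 69.35
tool_pos: [0.482, 0.2362, 0.0567]
tool_rot: [22.7, 89.9, 19.4]
force: [-0.4, -0.2, -0.6]
grip_width: 0.0315
```

```bash
python3 held.py 225.8 35
```

```text
held n 5060 far s 263.7 centre s 227.7 t mid -1.2 w 31.9 z top far/near [41.3 42.1]
t at far,mid [-1.2 -1.3]
TCP s 226.3 need ds -1.9
at [482.  236.2  56.7] jaw -3.2 | delta [ 0.0217 -0.0005  0.0012] turn -0.0 F [-0.4 -0.2 -0.6] grip 31.5 t 69.3
```

Call:
{"op": "step_arm", "data": {"deltas": [[-1,0.006,-0.0019,0.0007,0],[-1,0.012,-0.0019,0.0007,0],[-1,0.017,-0.0019,0.0007,0],[-1,0.017,-0.0019,0.0007,0]]}}

```text
time_s: 69.9
tool_pos: [0.4819, 0.2339, 0.0383]
tool_rot: [-111.4, 90.0, -114.6]
force: [-0.2, -0.1, 0.9]
grip_width: 0.0309
```

Call:
{"op": "step_arm", "data": {"deltas": [[-1,0,0,0,0],[-1,0.001,0,0,0],[-1,0.002,0,0,0],[-1,0.003,0,0,0],[-1,0.004,0,0,0],[-1,0.005,0,0,0],[-1,0.006,0,0,0]], "newtons": 4}}

```text
time_s: 70.78
tool_pos: [0.4819, 0.2341, 0.0325]
tool_rot: [29.0, 90.0, 25.8]
force: [0.6, 1.2, 5.1]
grip_width: 0.0314
```

```bash
python3 held.py 225.8 30
```

```text
held n 5177 far s 261.2 centre s 225.2 t mid -1.3 w 31.9 z top far/near [11.8 17.8]
t at far,mid [-1.3 -1.3]
TCP s 224.2 need ds 0.6
at [481.9 234.1  32.5] jaw -3.2 | delta [0.0025 0.0016 0.0012] turn 0.0 F [0.6 1.2 5.1] grip 31.4 t 70.8
```

Call:
{"op": "step_arm", "data": {"deltas": [[-1,-0.0005,0,0,0],[-0.15,-0.0005,0,0,0],[-0.1,-0.0005,0,0,0],[0,-0.0005,0,0,0],[0.1,-0.0005,0,0,0],[0.2,-0.03,0,0,0],[0.4,-0.09,0,0,0],[0.6,-0.15,0,0,0],[0.6,-0.21,0,0,0],[0.6,-0.25,-0.04,0,0],[0.6,-0.25,-0.08,0,0],[0.6,-0.25,-0.08,0,0]]}}

```text
time_s: 72.32
tool_pos: [0.4781, 0.1504, 0.2829]
tool_rot: [-59.6, 89.8, -63.1]
force: [0.1, 0.6, -0.2]
grip_width: 0.0695
```

```bash
python3 tilt.py 480 236 27
python3 - <<'E'
from h import *
p,d=read_camera('wrist');q=read_camera('scene')[0]
cv2.imwrite('pics/w9.png',np.hstack([cv2.resize(p[0:260,130:470],(400,400)),cv2.resize(q[150:384,220:454],(400,400))])[:,:,::-1])
E
```

```text
0.8 894 [479.1 175.7  44.5  30.5  86.5] s,t [165.7  -0.8] z [16.1 20.2 24. ]
0.76 632 [471.5  32.1  44.8  31.2  87. ] s,t [21.9 -0.4] z [10.5 11.9 13.4]
0.71 849 [476.3 129.   44.5  31.5  86.2] s,t [118.9  -1. ] z [15.9 20.  24.2]
0.63 1619 [481.7 234.8  70.8  32.   86.3] s,t [224.9  -1.5] z [12.  17.9 24. ]
0.59 760 [475.3  81.8  44.3  31.2  86.3] s,t [71.8  0.6] z [16.  20.  23.8]
target [481.7 234.8  70.8  32.   86.3]
at [478.1 150.4 282.9] jaw -3.6 | delta [ 0.2557  0.0851 -0.002 ] turn 0.1 F [ 0.1  0.6 -0.2] grip 69.5 t 72.3
```

View pics/w9.png

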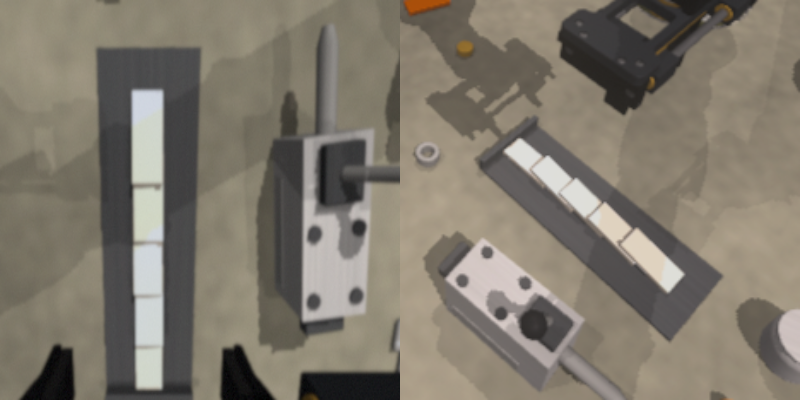

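The last view shows the five stones in one straight shingled row against the stop. The bar's head is flush on the block and the lever is over to the far side. Handing in.

```bash
python3 -c "
from cell import env;print(env.sign_off())"
```

```text
the job is handed in; nothing more can be done
None
```

The sharpening station is set up as asked, in the order asked, and handed in at about 72 s on the robot's clock; sign-off gave no verdict.

- **Bar:** I pushed it about 100 mm into the bore, let go, took it again at the head and pushed it home. At the end it stopped moving against about 20 N, and the pictures show the head flush against the block.
- **Clamp lever:** I swung it over until it met its stop with about 10 N. The camera readings afterwards put the ball on the far side, at its full lean.
- **Stones:** All five white stones lie in one row along the middle of the tray, the first against the stop. They are within about 1.5 mm of the midline and within about 1° of straight. The slanted ones lap by about 23–25 mm, with their free ends on the tray.
- **Knocked stone:** Stone 4 was knocked aside after it was laid, and stone 5 was then laid askew on it. I set stone 5 down on the bench, put stone 4 back in line and laid stone 5 again.

The last checks agreed with each other: the row measurement and the wrist and scene pictures. Earlier, the network sometimes merged neighbouring stones into one or took part of the lever for a stone, and I left those readings out. I saw no sign of the grip slackening. I did not touch the other things on the bench.

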